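# Feeler-check the film cutters and release the clear ones

### The arm

A 6-joint arm with a two-finger parallel gripper is mounted at the origin on the work surface. World frame = base frame: x ahead of the robot, y to its left, z up, the work surface at z = 0. Lengths are in m, angles in rad, forces in N, time in s.
With the tool pointing down it reaches from about 0.3 to 0.775 m from the base axis. Payload 14.6 kg.
Tool frame: the origin (TCP) lies midway between the tips of the shut fingers; the grasp point (between the pads) lies 19 mm behind it (ctrl.tcp_to_grasp is the z of the grasp point in the tool frame, in m); z points along the fingers, y is the line along which they close (so a half turn about z gives the same grasp; the last joint's range is limited). The gripper opens to 94 mm and grips with 3 to 60 N. Pads are 16 mm wide; open, the fingers measure 119 mm over their backs; the gripper's body (75 mm by 177 mm) begins 78 mm behind the grasp point.
Start: joints at [-1.188, 0.3, 1.521, -0, 1.321, -0.067], TCP at [0.239, -0.495, 0.177] pointing down, gripper open.
Joint ranges: [-3.03, 3.03], [-0.79, 2.21], [0.23, 2.52], [-1.04, 4.18], [0, 3.07], [-2.55, 2.55]. Speed limits (rad/s): [2.22, 2.22, 2.57, 3.14, 3.14, 3.14].

### API

Orientations are given as [roll, pitch, yaw] about the fixed x, y, z axes, in that order (R = Rz(yaw) Ry(pitch) Rx(roll)).
In Python, from station import monitor, camera, ctrl gives the robot as it stands.
- The arm moves only by the tool apply_moves, never from a script. Its argument "plan" is one flat list of numbers, 4 for each row, row after row: the shift along the tool's x, y, z in mm, then the turn about the tool's z in rad. In form: [dx, dy, dz, spin, dx, dy, dz, spin, ...]. A call has 1 to 20 rows; each row shifts and turns the commanded pose from where the row before left it, along the tool's axes as they then stand; what a row does not reach is not made up. A row lasts 1/10 s, in which the tool goes at most 50 mm and 8.59 degrees, less where a joint would pass 70% of its speed; a pose out of reach is approached as far as the arm can. A call is refused whole if a number of a shift passes 50 or a number of a turn 0.15, either way. A call with a gripper value outside its range is refused whole. "hand" is the gripper command: -1 is shut, 1 is fully open, values between are in proportion, set as the call begins (left out, the last holds). The fingers move at their own pace and stop on an object; "squeeze" is the grip in N (left out, the last holds). Time passes only in rows, so rows that do not move let the fingers close. It gives the time, the measured TCP pose, the force, the opening and the grip force at its end, in the units of the state.
- monitor.get_obs(): the state, without advancing time (a new reading comes with each control period).
- camera(name): name is "side" or "top"; returns a dict with "image" (400x640x3 uint8, red, green, blue), "range_z" (400x640 float32, m along the optical axis (not along the pixel's ray), 0 where there is no reading), "mtx" (3x3 intrinsics, pixels), "distortion" ([k1, k2, p1, p2, k3] as OpenCV has them; the pictures are not rectified), "rvec" (rotation vector, rad) and "tvec" (3), from world to camera coordinates, as OpenCV has them. Camera axes: x right, y down, z forward; pixel columns grow to the right and rows downward; lengths in m; the calibration is good to about 2 mm. A picture is of the moment at which its call begins.
- ctrl.hand_in(): hands the job in; it is judged then, once.
The state is a dict: "time_s": time; "qpos": joint angles; "joint_vel": joint speeds; "tau": joint torques, N m; "ee_pos": TCP position; "eef_rot": TCP orientation; "force": force on the tool from outside, world axes, zero at the start; "moment": the same for the moment, N m; "grip_width": finger opening in m; "grip_force": force on a finger pad.
Only numpy, scipy, OpenCV 4.12 (cv2) and the standard library are available. Lean on these libraries where they do the work, as an engineer would, in place of code of your own. Each camera call takes 0.05 s, during which the arm holds its last target. There are 200 camera calls.

### The job

Check the feed throat of every film cutter on the bench with the yellow-handled feeler: slide its blade straight in until it is either fully home or jams on something lodged inside. Once a cutter's throat has proved clear, slide the transport lock on its top all the way over to the other end stop; leave the lock of a cutter that jams as it is. When done, the feeler must lie on its cork mat again, the right way up, and the tape, pot and knife must not be disturbed.

Things in the scene. Friction and masses are not known exactly. Their poses are not given: they have to be found in the camera images.
- feeler: Feeler gauge, loose, found on the cork mat: yellow block handle (black rear end) 70 long (x), 30 wide (y), 40 high (z); flat steel blade 5 thick, 20 wide, level out of its front, mid-height 12 above the handle's underside, tip 125 ahead (+x) of the handle's centre. About 160 g, balanced 8 ahead of the handle's centre. Origin: centre of the handle's underside; x to the tip, z up.
- rest_mat: Thin cork mat fixed on the bench near the robot, 120 (x) x 220 (y) x 4 thick, where the feeler belongs. Origin: centre of its underside.
- tape_roll: Bystander: roll of clear tape lying flat, 90 across, 24 high. Origin: centre of its underside.
- brush_pot: Bystander: white ceramic pot, 76 across, 90 high. Origin: centre of its underside.
- craft_knife: Bystander: yellow utility knife lying flat, about 150 long, 22 wide, 14 high. Origin: underside of its body's middle.
- cutter_1: Film cutter, a heavy grey steel block (4 kg) standing on the bench, 90 deep (x), 84 wide (y), 70 high. Four or five stand there, all alike outside. Origin: centre of its underside; x points from its front (robot side, with the throat) to its rear, where the rod shows; a lock grip stands on its top.
- mouth_1 (a point): Middle of cutter_1's throat mouth, on the front face 45 ahead (-x) of its origin, 40 up; the others' likewise. Throat: 34 wide, mouth 17 high sloping to 9 high within 10, then straight back along +x. Clear: the blade goes in 45 to a firm end. Blocked: unseen hard lumps at the sides stop it firmly at 22 deep. Stopped at under 15: it only caught the mouth.
- rod_1 (a joint): Witness rod of cutter_1: brass bar 8 wide, 6 high in the throat, its front end 10 behind the front face. Friction 0.6 N, no spring: it stays where the blade has pushed it and sticks out at the rear. Value in m: 0 as found, 0.012 with the blade 22 deep, 0.035 at its end stop (blade 45 deep).
- lock_1 (a joint): Transport lock of cutter_1: black upright grip 24 (x) by 14 (y), 26 high on the cutter's top, its foot 74 and its top 100 above the bench. Slides along the cutter's +y (left, seen from the robot); its middle is at x = 8, y = -20 + value in the cutter's frame (mm). Friction 1.5 N, no spring. Value in m: 0 to 0.005 = locked (as found), 0.040 = released, at the end stop.
- cutter_2: Film cutter, the same outside as cutter_1; throat as told at mouth_1, clear or blocked.
- rod_2 (a joint): Witness rod of cutter_2, as rod_1.
- lock_2 (a joint): Transport lock of cutter_2, as lock_1.
- cutter_3: Film cutter, the same outside as cutter_1; throat as told at mouth_1, clear or blocked.
- rod_3 (a joint): Witness rod of cutter_3, as rod_1.
- lock_3 (a joint): Transport lock of cutter_3, as lock_1.
- cutter_4: Film cutter, the same outside as cutter_1; throat as told at mouth_1, clear or blocked.
- rod_4 (a joint): Witness rod of cutter_4, as rod_1.
- lock_4 (a joint): Transport lock of cutter_4, as lock_1.
- cutter_5: Film cutter, the same outside as cutter_1; throat as told at mouth_1, clear or blocked.
- rod_5 (a joint): Witness rod of cutter_5, as rod_1.
- lock_5 (a joint): Transport lock of cutter_5, as lock_1.
Not all that is in view belongs to the job. What is shaped like the cutter_5 but orange is not meant.

How it is judged:
By the outcome, as a careful person would: the job done as asked, in the order asked, and still so for the second after the job is handed in, with the robot touching nothing.
Of cutter_1, cutter_2, cutter_3, cutter_4, cutter_5 only 4 to 5 are there at a start; the rules pass over those that are not, and their reading is None.
At some moment in a run one of feeler may be knocked a few centimetres aside while the robot is not near it.
Once in a run the grip may slacken for a moment while it holds something.
It also fails if it takes over 210 s, if anything falls off the work surface, if the arm or the gripper's body presses on something with over 40 N, if the wrist force passes 120 N, or if a joint passes its speed limit or range.

## Working session

There is one attempt and no reset: what is moved stays moved. The work goes in short steps, Python scripts to look and compute and a tool call to move; the robot and the scene stay as the last step left them, time stands still between calls to the robot, and variables do not carry over. Pictures are saved under pics/ and viewed, at most 14 in all, crops included, and the job is handed in when it is done.

Besides the shell and the picture viewer there is one more tool, called after "Call:" as a command line: name --argument value ..., lists and objects as JSON in quotes. apply_moves: Moves the arm, as the interface text tells. Its arguments: {"type":"object","properties":{"plan":{"type":"array","items":{"type":"number"}},"hand":{"type":"number"},"squeeze":{"type":"number"}},"required":["plan"]}

```bash
mkdir -p pics; ls; python3 - <<'E'
from station import monitor,camera,ctrl
import cv2,numpy as np,pickle
o=monitor.get_obs();print(o)
print(ctrl.tcp_to_grasp)
for n in("top","side"):
    c=camera(n);cv2.imwrite(f"pics/{n}0.png",c["image"][:,:,::-1]);pickle.dump(c,open(f"{n}0.pkl","wb"))
    R=cv2.Rodrigues(np.array(c["rvec"]))[0];print(n,c["mtx"],c["distortion"],-R.T@np.array(c["tvec"]).ravel(),R[2])
E
```

```text
pics
{'time_s': 0.0, 'qpos': array([-1.18759092e+00,  3.00445291e-01,  1.52156907e+00,  3.87104628e-06,
        1.32068918e+00, -6.66195765e-02]), 'joint_vel': array([ 0.00022155, -0.00088965,  0.00219737, -0.0008374 ,  0.00138962,
       -0.00036453]), 'tau': array([ 3.03469724e-04, -5.31807554e+01, -3.52737808e+01,  7.08454801e-02,
        2.44062074e-02, -9.88723309e-05]), 'ee_pos': array([ 0.2390258 , -0.49502722,  0.17650558]), 'eef_rot': array([-3.14048448e+00, -7.76935988e-05,  4.49823982e-01]), 'force': array([-0.73298539, -0.0121411 ,  0.47803627]), 'moment': array([-0.00156796, -0.05028643, -0.00224954]), 'grip_force': 0.0, 'grip_width': 0.09370827808555218}
-0.0188
top [[445.22817016   0.         318.40092455]
 [  0.         445.22817016 197.06795113]
 [  0.           0.           1.        ]] [0.02454709 0.         0.         0.         0.        ] [0.36118358 0.04903419 1.41404148] [ 1.92781221e-01 -4.38792480e-04 -9.81241667e-01]
side [[414.54685071   0.         319.33039737]
 [  0.         414.54685071 203.8009707 ]
 [  0.           0.           1.        ]] [0.02100158 0.         0.         0.         0.        ] [0.08896358 0.75083677 1.19367142] [ 0.36123078 -0.49825554 -0.78819651]
```

View pics/top0.png

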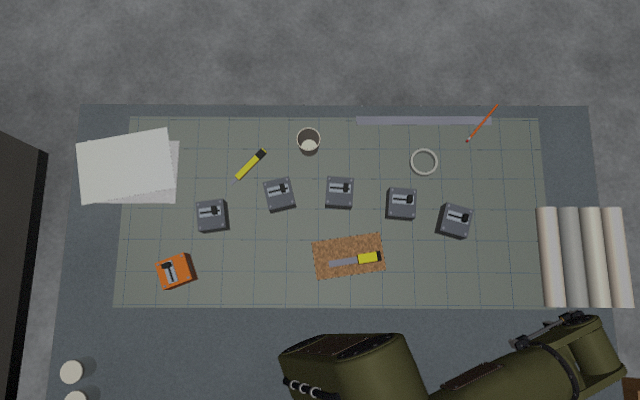

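View pics/side0.png

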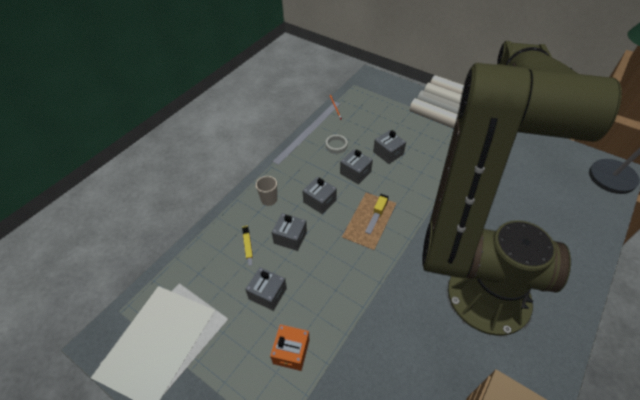

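The top view shows five grey cutters at about (212,215), (279,194), (339,192), (402,203) and (456,221). The orange decoy is at (175,271). The feeler is on the mat with its handle at (369,257) and blade tip at (329,263). The knife is at (250,163), the pot at (308,140) and the tape at (424,161). The side view agrees.

```bash
cat > h.py <<'E'
import cv2,numpy as np
def pts(c):
    "world xyz for each pixel, from depth"
    h,w=c["range_z"].shape
    u,v=np.meshgrid(np.arange(w),np.arange(h))
    n=cv2.undistortPoints(np.stack([u,v],-1).reshape(-1,1,2).astype(float),c["mtx"],np.array(c["distortion"])).reshape(h,w,2)
    R=cv2.Rodrigues(np.array(c["rvec"]))[0];z=c["range_z"][...,None]
    return (np.concatenate([n*z,z],-1)-np.array(c["tvec"]).ravel())@R
def rays(c,uv,z):
    "pixels onto the plane at height z"
    n=cv2.undistortPoints(np.array(uv,float).reshape(-1,1,2),c["mtx"],np.array(c["distortion"])).reshape(-1,2)
    R=cv2.Rodrigues(np.array(c["rvec"]))[0];o=-R.T@np.array(c["tvec"]).ravel()
    d=np.c_[n,np.ones(len(n))]@R
    return (o+d*((z-o[2])/d[:,2])[:,None])[:,:2]
def rect(p):
    r=cv2.minAreaRect((p*1000).astype(np.float32))
    return np.round(r[0],1),np.round(r[1],1),round(r[2],1)
def blobs(m,n=20):
    k,l,s,_=cv2.connectedComponentsWithStats(m.astype(np.uint8))
    return [np.argwhere(l==i)[:,::-1] for i in range(1,k) if s[i,4]>=n]
E
python3 - <<'E'
import pickle;from h import *
c=pickle.load(open("top0.pkl","rb"));P=pts(c);z=P[...,2]
hsv=cv2.cvtColor(c["image"],cv2.COLOR_RGB2HSV)
print("bench z",np.median(z[230:240,230:300]))
roi=np.zeros(z.shape,bool);roi[110:305,110:545]=1
for b in blobs(roi&(z>.058)&(z<.082),150):
    print("top",b.mean(0).round(),len(b),rect(rays(c,b,.07)), hsv[b[:,1],b[:,0]].mean(0).round())
for b in blobs(roi&(z>.086),4):
    q=P[b[:,1],b[:,0]];print("hi",b.mean(0).round(),len(b),rect(rays(c,b,.1)),q[:,2].max().round(3))
y=roi&(abs(hsv[...,0].astype(int)-27)<6)&(hsv[...,1]>150)&(hsv[...,2]>90)
for b in blobs(y,20): print("yel",b.mean(0).round(),len(b),rect(rays(c,b,.044)),np.median(P[b[:,1],b[:,0],2]))
im=c["image"][165:285,150:480,::-1]
cv2.imwrite("pics/crop0.png",cv2.resize(im,None,fx=2.4,fy=2.4,interpolation=cv2.INTER_CUBIC))
E
```

```text
bench z 0.0003792117182445012
top [278. 194.] 757 (array([636. , 171.2]), array([93.3, 83.9]), 14.6) [106.  23. 101.]
top [339. 192.] 756 (array([643.3, -15.9]), array([83.8, 92.4]), 85.7) [106.  23. 101.]
top [401. 203.] 770 (array([ 608.9, -207.4]), array([85.7, 92.3]), 84.9) [106.  24.  99.]
top [210. 215.] 783 (array([569. , 376.7]), array([91.5, 85.8]), 8.3) [106.  23. 100.]
top [455. 220.] 796 (array([ 555.8, -369.5]), array([86. , 91.8]), 73.5) [107.  26.  97.]
top [174. 271.] 875 (array([400.5, 478.2]), array([86.2, 94.8]), 21.6) [ 29. 149. 153.]
hi [299. 133.] 16 (array([822.2, 107.5]), array([ 6.1, 31.7]), 52.0) 0.093
hi [315. 135.] 47 (array([811.9,  61.7]), array([73. , 28.9]), 29.3) 0.094
hi [301. 147.] 24 (array([779.4, 102.7]), array([49.2, 13.3]), 44.2) 0.096
hi [312. 149.] 8 (array([768.8,  68.3]), array([ 4. , 13.7]), 19.4) 0.095
hi [345. 187.] 40 (array([650. , -32.9]), array([13.4, 25.5]), 80.3) 0.106
hi [282. 188.] 39 (array([647.8, 157.9]), array([25.5, 13.1]), 14.7) 0.105
hi [410. 199.] 49 (array([ 614.6, -225.2]), array([15. , 24.8]), 88.0) 0.104
hi [214. 210.] 49 (array([578.8, 361.5]), array([24.8, 14.9]), 2.8) 1.414
hi [465. 218.] 46 (array([ 558.4, -387.6]), array([15.5, 25.1]), 75.6) 0.106
hi [165. 265.] 48 (array([416.4, 493.4]), array([14.9, 26.1]), 18.8) 0.108
yel [247. 167.] 184 (array([726.3, 275.9]), array([18.6, 92.4]), 47.1) 0.013610651736969107
yel [367. 257.] 191 (array([ 443.6, -101.3]), array([29.8, 59. ]), 9.6) 0.04337894291917491
```

View pics/crop0.png

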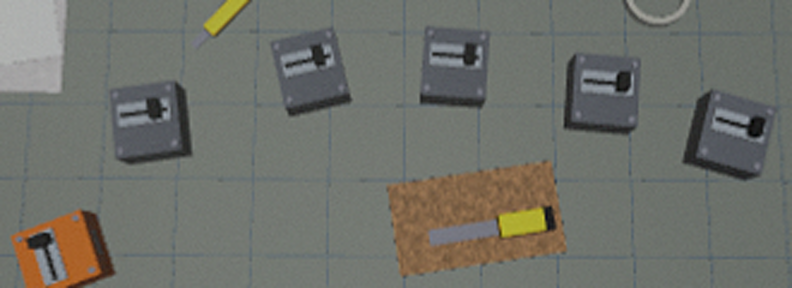

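Call:
apply_moves --plan '[35.5, -26.5, 0, 0, 35.5, -26.5, 0, 0, 35.5, -26.5, 0, 0, 35.5, -26.5, 0, 0, 35.5, -26.5, 0, 0, 35.5, -26.5, 0, 0, 35.5, -26.5, 0, 0, 35.5, -26.5, 0, 0, 35.5, -26.5, 0, 0, 35.5, -26.5, 0, 0, 0, 0, 0, -0.143, 0, 0, 0, -0.143, 0, 0, 0, -0.143, 0, 0, 0, -0.143, 0, 0, 0, -0.143, 0, 0, 0, -0.143, 0, 0, 0, -0.143, 0, 0, 0, -0.143, 0, 0, 0, -0.143]' --hand 1 --squeeze 30

```text
time_s: 2.0
ee_pos: [0.4434, -0.1022, 0.1768]
eef_rot: [-3.141, -0.0, 1.743]
force: [0.3, -1.1, -0.1]
grip_width: 0.0944
grip_force: 0.0
```

```bash
cat >> h.py <<'E'
import sys
def go(x,y,z,yawdeg,o=None):
    "tool-frame shift (mm) and spin (rad) still to go to a world goal (mm, deg): shift first, then spin"
    from station import monitor
    o=o or monitor.get_obs();p=o["ee_pos"]*1000;w=o["eef_rot"][2]
    d=np.array([x,y])-p[:2];e=(np.radians(yawdeg)-w+np.pi)%(2*np.pi)-np.pi
    tx=np.array([np.cos(w),np.sin(w)]);ty=np.array([np.sin(w),-np.cos(w)])
    print("at",p.round(1),np.degrees(w).round(2),"go dx %.1f dy %.1f dz %.1f spin %.3f"%(d@tx,d@ty,p[2]-z,-e),"F",o["force"].round(1),"w %.4f gf %.1f t %.1f"%(o["grip_width"],o["grip_force"],o["time_s"]))
def feeler(c,z=.044):
    hsv=cv2.cvtColor(c["image"],cv2.COLOR_RGB2HSV)
    m=(abs(hsv[...,0].astype(int)-27)<6)&(hsv[...,1]>140)&(hsv[...,2]>80);m[:110]=0;m[:,:195]=0
    P=pts(c)
    for b in blobs(m,15): print("yel",b.mean(0).round(),len(b),rect(rays(c,b,z)),np.median(P[b[:,1],b[:,0],2]).round(4))
E
python3 - <<'E'
from station import camera;from h import *
go(443.7,-101.8,26,99.6)
feeler(camera("top"))
c=camera("side");feeler(c)
E
```

```text
at [ 443.4 -102.2  176.8] 99.85 go dx 0.4 dy 0.3 dz 150.8 spin 0.004 F [ 0.3 -1.1 -0.1] w 0.0944 gf 0.0 t 2.0
yel [247. 167.] 184 (array([726.3, 275.9]), array([18.6, 92.4]), 47.1) 0.0136
yel [369. 260.] 16 (array([ 437.3, -106.7]), array([ 8.6, 19.3]), 70.5) 0.0456
yel [380. 204.] 147 (array([437.6, -95. ]), array([31.6, 75.3]), 9.1) 0.0433
yel [247. 245.] 130 (array([715.9, 294.7]), array([17.2, 94. ]), 47.0) 0.0135
```

Call:
apply_moves --plan '[0, 0, 40, 0.004, 0, 0, 40, 0, 0, 0, 40, 0, 0, 0, 30, 0, 0, 0, 17, 0, 0, 0, 0, 0, 0, 0, 0, 0]'

```text
time_s: 2.8
ee_pos: [0.4438, -0.1024, 0.0105]
eef_rot: [-3.142, -0.0, 1.73]
force: [-0.3, 0.4, 0.6]
grip_width: 0.0939
grip_force: 0.0
```

Call:
apply_moves --plan '[0, 0, 0, 0, 0, 0, 0, 0, 0, 0, 0, 0, 0, 0, 0, 0, 0, 0, 0, 0, 0, 0, 0, 0, 0, 0, 0, 0, 0, 0, 0, 0, 0, 0, 0, 0, 0, 0, 0, 0]' --hand -1 --squeeze 40

```text
time_s: 3.8
ee_pos: [0.4436, -0.1023, 0.01]
eef_rot: [-3.142, -0.0, 1.733]
force: [-0.7, -0.7, 0.7]
grip_width: 0.0292
grip_force: 40.0
```

Call:
apply_moves --plan '[0, 0, -40, 0, 0, 0, -40, 0, 0, 0, -40, 0, 0, 0, 0, 0.139, 0, 0, 0, 0.139, 0, 0, 0, 0.139, 0, 0, 0, 0.139, 0, 0, 0, 0.139, 0, 0, 0, 0.139, 0, 0, 0, 0.139, 0, 0, 0, 0.139, 0, 0, 0, 0.139, 0, 0, 0, 0.139, 0, 0, 0, 0.139, 0, 0, 0, 0.139, 0, 0, 0, 0.139, 2.4, -33.6, 0, 0, 2.4, -33.6, 0, 0, 2.4, -33.6, 0, 0, 0, 0, 0, 0]'

```text
time_s: 5.8
ee_pos: [0.4583, 0.0004, 0.1299]
eef_rot: [-3.141, 0.0, -0.071]
force: [0.4, -0.3, -2.0]
grip_width: 0.0292
grip_force: 40.0
```

```bash
python3 - <<'E'
from station import camera;from h import *
go(458.3,-2,34,-4.3)
c=camera("top");feeler(c,.16)
cv2.imwrite("pics/t1.png",cv2.resize(c["image"][160:310,240:440,::-1],None,fx=4,fy=4,interpolation=cv2.INTER_CUBIC))
c=camera("side");feeler(c,.16)
P=pts(c);z=P[...,2]
cv2.imwrite("pics/s1.png",cv2.resize(c["image"][130:280,230:430,::-1],None,fx=4,fy=4,interpolation=cv2.INTER_CUBIC))
E
```

```text
at [4.583e+02 4.000e-01 1.299e+02] -4.08 go dx 0.2 dy 2.4 dz 95.9 spin 0.004 F [ 0.4 -0.3 -2. ] w 0.0292 gf 40.0 t 5.8
yel [247. 167.] 184 (array([695.3, 256.7]), array([17. , 84.6]), 47.1) 0.0138
yel [365. 202.] 127 (array([449.4,   9.3]), array([52.1, 56.2]), 79.7) 0.1602
yel [247. 245.] 132 (array([652.5, 341. ]), array([15.5, 85.3]), 47.4) 0.0129
```

View pics/t1.png

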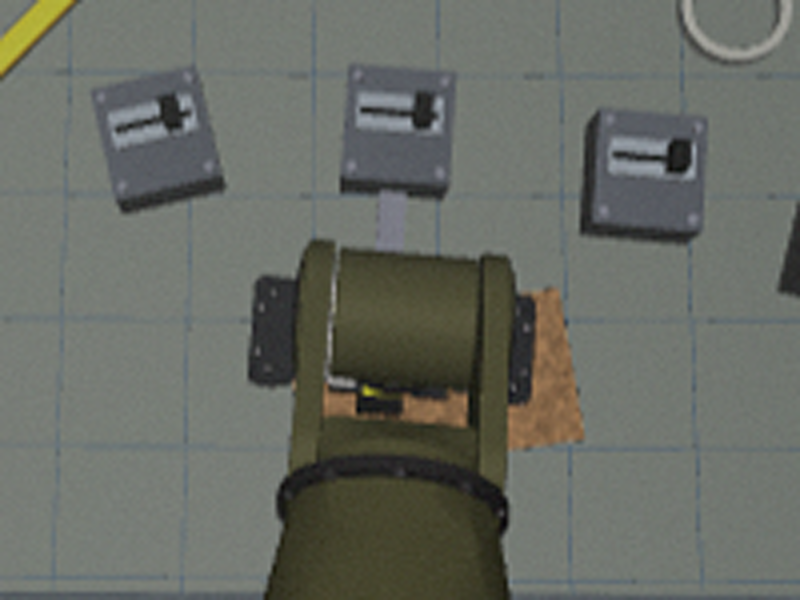

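View pics/s1.png

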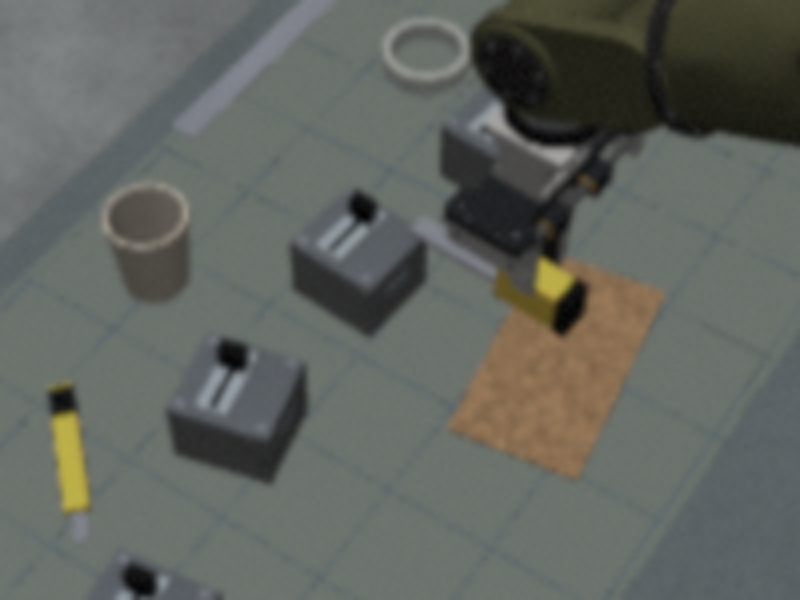

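The feeler is held level. In the top crop the blade shows at columns 376–407 with its tip near row 190, just in front of cutter C. The side crop confirms it is upright. Next I measure the tip by depth.

```bash
cat >> h.py <<'E'
def tip(c,zb,o):
    "blade pixels ahead of the gripper at height zb (m); tip offset in the tool frame"
    P=pts(c);p=o["ee_pos"];w=o["eef_rot"][2]
    q=P-p;a=q[...,0]*np.cos(w)+q[...,1]*np.sin(w);b=q[...,0]*np.sin(w)-q[...,1]*np.cos(w)
    m=(abs(P[...,2]-zb)<.009)&(a>.06)&(a<.15)&(abs(b)<.03)
    uv=np.argwhere(m)[:,::-1]
    if len(uv)<10: print("no blade",len(uv));return
    r=rays(c,uv,zb)-p[:2];A=r@[np.cos(w),np.sin(w)]*1e3;B=r@[np.sin(w),-np.cos(w)]*1e3
    f=np.polyfit(A,B,1)
    print("blade n",len(uv),"ahead max %.1f  lateral min %.1f max %.1f mean %.1f at %.0f slope %.3f"%(A.max(),B.min(),B.max(),B.mean(),A.mean(),f[0]),"z mean %.4f slope %.3f"%(P[m][:,2].mean(),np.polyfit(A,P[m][:,2]*1e3,1)[0]))
E
python3 - <<'E'
from station import camera,monitor;from h import *
o=monitor.get_obs()
tip(camera("top"),.136,o);tip(camera("side"),.136,o)
E
```

```text
blade n 102 ahead max 122.1  lateral min -10.2 max 9.9 mean -0.3 at 101 slope -0.030 z mean 0.1384 slope 0.010
blade n 77 ahead max 120.8  lateral min -11.0 max 11.4 mean -1.5 at 95 slope 0.113 z mean 0.1381 slope 0.022
```

Call:
apply_moves --plan '[0, 2.4, 30, 0.004, 0, 0, 30, 0, 0, 0, 26, 0, 0, 0, 10, 0, 0, 0, 0, 0, 5, 0, 0, 0, 5, 0, 0, 0, 5, 0, 0, 0, 4, 0, 0, 0, 4, 0, 0, 0, 4, 0, 0, 0, 3, 0, 0, 0, 3, 0, 0, 0, 2, 0, 0, 0, 0, 0, 0, 0]'

```text
time_s: 7.5
ee_pos: [0.4931, -0.0075, 0.034]
eef_rot: [-3.142, 0.0, -0.078]
force: [0.7, -0.1, -1.7]
grip_width: 0.029
grip_force: 40.0
```

```bash
python3 - <<'E'
from station import camera,monitor;from h import *
a=np.radians(-4.3)
go(642.3-144*np.cos(a),-15.9-144*np.sin(a),34,-4.3)
E
```

```text
at [493.1  -7.5  34. ] -4.48 go dx 5.4 dy -2.8 dz 0.0 spin -0.003 F [ 0.7 -0.1 -1.7] w 0.0290 gf 40.0 t 7.5
```

Call:
apply_moves --plan '[1, -0.7, 0, 0, 1, -0.7, 0, 0, 1, -0.7, 0, 0, 1, -0.7, 0, 0, 1, 0, 0, 0, 1, 0, 0, 0, 1, 0, 0, 0, 1, 0, 0, 0, 0, 0, 0, 0]'

```text
time_s: 8.4
ee_pos: [0.5013, -0.0053, 0.0341]
eef_rot: [-3.142, -0.0, -0.078]
force: [0.0, -0.7, -0.7]
grip_width: 0.0292
grip_force: 40.0
```

Call:
apply_moves --plan '[1, 0, 0, 0, 1, 0, 0, 0, 1, 0, 0, 0, 1, 0, 0, 0, 1, 0, 0, 0, 0, 0, 0, 0]'

```text
time_s: 9.0
ee_pos: [0.5063, -0.0057, 0.034]
eef_rot: [-3.142, -0.0, -0.078]
force: [0.2, 0.1, -1.8]
grip_width: 0.0293
grip_force: 40.0
```

Call:
apply_moves --plan '[2, 0, 0, 0, 2, 0, 0, 0, 2, 0, 0, 0, 2, 0, 0, 0, 1, 0, 0, 0, 1, 0, 0, 0, 1, 0, 0, 0, 1, 0, 0, 0, 0, 0, 0, 0]'

```text
time_s: 9.9
ee_pos: [0.5182, -0.0066, 0.0341]
eef_rot: [-3.142, -0.0, -0.078]
force: [-0.4, -0.6, -2.0]
grip_width: 0.0293
grip_force: 40.0
```

Estimated depth is 41.5 mm, so the firm end is close.

Call:
apply_moves --plan '[1, 0, 0, 0, 1, 0, 0, 0, 0, 0, 0, 0]'

```text
time_s: 10.2
ee_pos: [0.5202, -0.0068, 0.0341]
eef_rot: [-3.142, -0.0, -0.078]
force: [-0.3, -1.0, -1.5]
grip_width: 0.0293
grip_force: 40.0
```

Call:
apply_moves --plan '[1, 0, 0, 0, 0, 0, 0, 0]'

```text
time_s: 10.4
ee_pos: [0.5212, -0.0068, 0.0341]
eef_rot: [3.142, -0.0, -0.078]
force: [-0.1, -0.0, -1.9]
grip_width: 0.0294
grip_force: 40.0
```

Call:
apply_moves --plan '[1, 0, 0, 0, 0, 0, 0, 0]'

```text
time_s: 10.6
ee_pos: [0.5222, -0.0069, 0.0341]
eef_rot: [-3.142, -0.0, -0.078]
force: [0.0, 0.2, -0.6]
grip_width: 0.0291
grip_force: 40.0
```

Call:
apply_moves --plan '[1, 0, 0, 0, 0, 0, 0, 0]'

```text
time_s: 10.8
ee_pos: [0.5232, -0.007, 0.0341]
eef_rot: [3.142, -0.0, -0.078]
force: [-0.2, 1.2, -0.9]
grip_width: 0.0293
grip_force: 40.0
```

Call:
apply_moves --plan '[1, 0, 0, 0, 0, 0, 0, 0]'

```text
time_s: 11.0
ee_pos: [0.5232, -0.007, 0.0337]
eef_rot: [-3.142, 0.002, -0.078]
force: [-5.0, 1.0, -0.7]
grip_width: 0.0292
grip_force: 40.0
```

Call:
apply_moves --plan '[1, 0, 0, 0, 0, 0, 0, 0]'

```text
time_s: 11.2
ee_pos: [0.5233, -0.007, 0.0334]
eef_rot: [-3.142, 0.005, -0.078]
force: [-10.3, 1.4, 0.7]
grip_width: 0.0295
grip_force: 40.0
```

```bash
python3 - <<'E'
from station import camera,monitor;from h import *
go(0,0,34,-4.3)
c=camera("top");feeler(c,.068);P=pts(c);z=P[...,2]
roi=np.zeros(z.shape,bool);roi[170:215,315:370]=1
for b in blobs(roi&(z>.058)&(z<.082),150): print("top",b.mean(0).round(),len(b),rect(rays(c,b,.07)))
E
```

```text
at [523.3  -7.   33.4] -4.48 go dx -522.3 dy 33.9 dz -0.6 spin -0.003 F [-10.3   1.4   0.7] w 0.0295 gf 40.0 t 11.2
yel [247. 167.] 185 (array([719.8, 272. ]), array([18.3, 91.1]), 47.1) 0.014
top [339. 189.] 626 (array([650.8, -16.4]), array([83.8, 77.5]), 84.9)
```

Call:
apply_moves --plan '[-2, 0, 0, 0, -10, 0, 0, 0, -20, 0, 0, 0, -20, 0, 0, 0, -16, 0, 0, 0, -4.6, 38.2, 0, 0.011, -4.6, 38.2, 0, 0, -4.6, 38.2, 0, 0, -4.6, 38.2, 0, 0, -4.6, 38.2, 0, 0, 0, 0, 0, 0, 0, 0, 0, 0, 0, 0, 0, 0]'

```text
time_s: 12.55
ee_pos: [0.4178, -0.1893, 0.0341]
eef_rot: [-3.142, -0.0, -0.089]
force: [0.6, 0.2, -1.7]
grip_width: 0.029
grip_force: 40.0
```

```bash
cat >> h.py <<'E'
CUT=dict(A=(569,376.7,8.3),B=(636,171.2,14.6),C=(643.3,-15.9,-4.3),D=(608.9,-207.4,-5.1),E=(555.8,-369.5,-16.5))
def to(k,D,z=34):
    x,y,w=CUT[k];a=np.radians(w);go(x-D*np.cos(a),y-D*np.sin(a),z,w)
E
python3 - <<'E'
from station import camera,monitor;from h import *
to("D",145);o=monitor.get_obs();tip(camera("top"),.040,o);
c=camera("side");tip(c,.040,o)
P=pts(c);z=P[...,2]
c=camera("top");P=pts(c);z=P[...,2]
roi=np.zeros(z.shape,bool);roi[110:305,180:545]=1
for b in blobs(roi&(z>.064)&(z<.076),300):
    print("top",b.mean(0).round(),len(b),rect(rays(c,b,.07)))
E
```

```text
at [ 417.8 -189.3   34.1] -5.07 go dx 47.0 dy 1.1 dz 0.1 spin 0.000 F [ 0.6  0.2 -1.7] w 0.0290 gf 40.0 t 12.6
blade n 124 ahead max 150.5  lateral min -24.5 max 28.5 mean -0.6 at 102 slope 0.088 z mean 0.0416 slope -0.043
blade n 99 ahead max 152.9  lateral min -29.4 max 30.5 mean -0.9 at 103 slope -0.036 z mean 0.0415 slope -0.018
top [278. 194.] 695 (array([637. , 171.4]), array([91. , 83.9]), 14.5)
top [339. 192.] 690 (array([644. , -15.9]), array([83.8, 91.1]), 85.4)
top [402. 203.] 698 (array([ 609.7, -208. ]), array([84.7, 90.6]), 85.0)
top [210. 215.] 713 (array([569.1, 377.2]), array([91.1, 84.9]), 8.3)
top [455. 220.] 707 (array([ 556. , -370.3]), array([84.5, 90.8]), 73.7)
```

Call:
apply_moves --plan '[6, 1.1, 0, 0, 6, 0, 0, 0, 6, 0, 0, 0, 5, 0, 0, 0, 4, 0, 0, 0, 3, 0, 0, 0, 3, 0, 0, 0, 3, 0, 0, 0, 3, 0, 0, 0, 2, 0, 0, 0, 2, 0, 0, 0, 0, 0, 0, 0]'

```text
time_s: 13.9
ee_pos: [0.4607, -0.1951, 0.0341]
eef_rot: [3.142, -0.0, -0.089]
force: [0.2, 0.3, -2.0]
grip_width: 0.0298
grip_force: 40.0
```

Call:
apply_moves --plan '[1, 0, 0, 0, 1, 0, 0, 0, 1, 0, 0, 0, 0, 0, 0, 0]'

```text
time_s: 14.3
ee_pos: [0.4636, -0.1953, 0.0341]
eef_rot: [3.142, -0.0, -0.089]
force: [-0.3, 0.1, -1.3]
grip_width: 0.0292
grip_force: 40.0
```

Call:
apply_moves --plan '[1, 0, 0, 0, 1, 0, 0, 0, 0, 0, 0, 0]'

```text
time_s: 14.6
ee_pos: [0.4656, -0.1955, 0.0341]
eef_rot: [3.142, -0.0, -0.089]
force: [0.5, -0.3, -1.0]
grip_width: 0.0294
grip_force: 40.0
```

```bash
python3 - <<'E'
import re
s=open('h.py').read()
s=re.sub(r"CUT=.*","CUT=dict(A=(569.1,377.2,8.3),B=(637,171.4,14.5),C=(644,-15.9,-4.5),D=(609.7,-208,-5.0),E=(556,-370.3,-16.4)) # full at 121, jam at 144",s)
open('h.py','w').write(s)
from h import *
to("D",144)
E
```

```text
at [ 465.6 -195.5   34.1] -5.11 go dx 0.6 dy -0.1 dz 0.1 spin -0.002 F [ 0.5 -0.3 -1. ] w 0.0294 gf 40.0 t 14.6
```

Call:
apply_moves --plan '[1, 0, 0, 0, 1, 0, 0, 0, 0, 0, 0, 0]'

```text
time_s: 14.9
ee_pos: [0.4676, -0.1957, 0.034]
eef_rot: [3.142, -0.0, -0.089]
force: [-0.1, -0.2, -1.2]
grip_width: 0.0297
grip_force: 40.0
```

Call:
apply_moves --plan '[1, 0, 0, 0, 1, 0, 0, 0, 0, 0, 0, 0]'

```text
time_s: 15.2
ee_pos: [0.4696, -0.1958, 0.034]
eef_rot: [3.142, -0.0, -0.089]
force: [-0.4, 0.3, -2.4]
grip_width: 0.0293
grip_force: 40.0
```

Call:
apply_moves --plan '[1, 0, 0, 0, 1, 0, 0, 0, 0, 0, 0, 0]'

```text
time_s: 15.5
ee_pos: [0.4716, -0.196, 0.034]
eef_rot: [-3.142, -0.0, -0.089]
force: [-0.2, -0.1, -1.5]
grip_width: 0.0289
grip_force: 40.0
```

Call:
apply_moves --plan '[2, 0, 0, 0, 2, 0, 0, 0, 2, 0, 0, 0, 2, 0, 0, 0, 2, 0, 0, 0, 2, 0, 0, 0, 1, 0, 0, 0, 1, 0, 0, 0, 1, 0, 0, 0, 1, 0, 0, 0, 0, 0, 0, 0]'

```text
time_s: 16.6
ee_pos: [0.4876, -0.1975, 0.0341]
eef_rot: [3.142, -0.0, -0.089]
force: [0.1, 0.9, -0.2]
grip_width: 0.0296
grip_force: 40.0
```

Call:
apply_moves --plan '[1, 0, 0, 0, 0, 0, 0, 0]'

```text
time_s: 16.8
ee_pos: [0.4885, -0.1976, 0.0341]
eef_rot: [3.142, -0.0, -0.089]
force: [0.0, 0.6, -1.2]
grip_width: 0.0296
grip_force: 40.0
```

Call:
apply_moves --plan '[1, 0, 0, 0, 0, 0, 0, 0]'

```text
time_s: 17.0
ee_pos: [0.4889, -0.1975, 0.0339]
eef_rot: [-3.141, 0.001, -0.089]
force: [-4.2, 0.9, -0.3]
grip_width: 0.0291
grip_force: 40.0
```

Call:
apply_moves --plan '[1, 0, 0, 0, 0, 0, 0, 0]'

```text
time_s: 17.2
ee_pos: [0.489, -0.1974, 0.0335]
eef_rot: [-3.141, 0.004, -0.089]
force: [-10.0, 0.1, 0.6]
grip_width: 0.0292
grip_force: 40.0
```

Call:
apply_moves --plan '[-2, 0, 0, 0, -10, 0, 0, 0, -20, 0, 0, 0, -20, 0, 0, 0, -16, 0, 0, 0, -9.5, 32.3, 0, 0, -9.5, 32.3, 0, 0, -9.5, 32.3, 0, 0, -9.5, 32.3, 0, 0, 0, 0, 0, 0.1, 0, 0, 0, 0.097, 0, 0, 0, 0, 0, 0, 0, 0, 0, 0, 0, 0]'

```text
time_s: 18.6
ee_pos: [0.3734, -0.3168, 0.0341]
eef_rot: [3.141, -0.0, -0.284]
force: [0.4, 0.4, -1.3]
grip_width: 0.0299
grip_force: 40.0
```

```bash
python3 - <<'E'
from station import camera,monitor;from h import *
to("E",144)
o=monitor.get_obs();tip(camera("top"),.040,o)
E
```

```text
at [ 373.4 -316.8   34.1] -16.25 go dx 46.3 dy -0.1 dz 0.1 spin 0.003 F [ 0.4  0.4 -1.3] w 0.0299 gf 40.0 t 18.6
blade n 164 ahead max 148.7  lateral min -27.3 max 31.6 mean -1.1 at 99 slope 0.007 z mean 0.0423 slope -0.033
```

Call:
apply_moves --plan '[6, 0, 0, 0.003, 6, 0, 0, 0, 6, 0, 0, 0, 5, 0, 0, 0, 4, 0, 0, 0, 3, 0, 0, 0, 3, 0, 0, 0, 3, 0, 0, 0, 3, 0, 0, 0, 2, 0, 0, 0, 2, 0, 0, 0, 1.3, 0, 0, 0, 0, 0, 0, 0]'

```text
time_s: 19.95
ee_pos: [0.4159, -0.3296, 0.0341]
eef_rot: [3.142, -0.0, -0.289]
force: [-1.2, 0.7, -0.7]
grip_width: 0.0291
grip_force: 40.0
```

Call:
apply_moves --plan '[1, 0, 0, 0, 1, 0, 0, 0, 0, 0, 0, 0]'

```text
time_s: 20.25
ee_pos: [0.4177, -0.3301, 0.034]
eef_rot: [-3.142, 0.0, -0.289]
force: [-0.5, -0.7, -0.8]
grip_width: 0.0292
grip_force: 40.0
```

Call:
apply_moves --plan '[1, 0, 0, 0, 0, 0, 0, 0]'

```text
time_s: 20.45
ee_pos: [0.4178, -0.3301, 0.0337]
eef_rot: [-3.141, 0.002, -0.289]
force: [-6.2, 1.3, -0.5]
grip_width: 0.0295
grip_force: 40.0
```

Call:
apply_moves --plan '[1, 0, 0, 0, 0, 0, 0, 0]'

```text
time_s: 20.65
ee_pos: [0.4179, -0.33, 0.0334]
eef_rot: [-3.141, 0.005, -0.289]
force: [-10.3, 3.0, 1.3]
grip_width: 0.0291
grip_force: 40.0
```

Call:
apply_moves --plan '[-2, 0, 0, 0, -10, 0, 0, 0, -20, 0, 0, 0, -18, 0, 0, 0, -4.75, -44.5, 0, 0, -4.75, -44.5, 0, 0, -4.75, -44.5, 0, 0, -4.75, -44.5, 0, 0, -4.75, -44.5, 0, 0, -4.75, -44.5, 0, 0, -4.75, -44.5, 0, 0, -4.75, -44.5, 0, 0, -4.75, -44.5, 0, 0, -4.75, -44.5, 0, 0, 0, 0, 0, -0.1355, 0, 0, 0, -0.1355, 0, 0, 0, -0.1355, 0, 0, 0, -0.1355, 0, 0, 0, 0, 0, 0, 0, 0]'

```text
time_s: 22.65
ee_pos: [0.453, 0.1235, 0.0342]
eef_rot: [-3.142, -0.0, 0.249]
force: [0.3, -0.3, -2.4]
grip_width: 0.0289
grip_force: 40.0
```

```bash
python3 - <<'E'
from station import camera,monitor;from h import *
to("B",144)
c=camera("top");P=pts(c);z=P[...,2]
o=monitor.get_obs();tip(c,.040,o)
roi=np.zeros(z.shape,bool);roi[110:305,180:545]=1
for b in blobs(roi&(z>.064)&(z<.076),300):
    print("top",b.mean(0).round(),len(b),rect(rays(c,b,.07)))
E
```

```text
at [453.  123.5  34.2] 14.24 go dx 46.2 dy -0.5 dz 0.2 spin -0.004 F [ 0.3 -0.3 -2.4] w 0.0289 gf 40.0 t 22.6
blade n 111 ahead max 147.9  lateral min -28.7 max 29.5 mean -0.1 at 107 slope -0.016 z mean 0.0420 slope -0.069
top [278. 194.] 691 (array([637.1, 171.3]), array([91. , 83.8]), 14.2)
top [339. 192.] 679 (array([643.7, -15.9]), array([83.8, 91.6]), 85.7)
top [402. 203.] 705 (array([ 609.1, -208.1]), array([84.4, 91.7]), 85.2)
top [210. 215.] 695 (array([569.2, 377. ]), array([90.8, 85.3]), 8.2)
top [455. 220.] 723 (array([ 556.1, -370. ]), array([85.2, 91. ]), 73.5)
```

Call:
apply_moves --plan '[6, -0.5, 0, -0.004, 6, 0, 0, 0, 6, 0, 0, 0, 5, 0, 0, 0, 4, 0, 0, 0, 3, 0, 0, 0, 3, 0, 0, 0, 3, 0, 0, 0, 3, 0, 0, 0, 2, 0, 0, 0, 2, 0, 0, 0, 1.2, 0, 0, 0, 0, 0, 0, 0]'

```text
time_s: 24.0
ee_pos: [0.4958, 0.1353, 0.0341]
eef_rot: [3.142, -0.0, 0.257]
force: [0.2, -0.4, -0.7]
grip_width: 0.029
grip_force: 40.0
```

Call:
apply_moves --plan '[1, 0, 0, 0, 1, 0, 0, 0, 0, 0, 0, 0]'

```text
time_s: 24.3
ee_pos: [0.4977, 0.1358, 0.0341]
eef_rot: [3.142, -0.0, 0.257]
force: [-0.1, -0.3, -1.7]
grip_width: 0.0295
grip_force: 40.0
```

Call:
apply_moves --plan '[1, 0, 0, 0, 1, 0, 0, 0, 0, 0, 0, 0]'

```text
time_s: 24.6
ee_pos: [0.4997, 0.1363, 0.0341]
eef_rot: [3.142, -0.0, 0.257]
force: [0.6, 0.2, -1.5]
grip_width: 0.0294
grip_force: 40.0
```

```bash
python3 - <<'E'
from h import *
to("B",144)
E
```

```text
at [499.7 136.3  34.1] 14.71 go dx -2.3 dy 0.4 dz 0.1 spin 0.004 F [ 0.6  0.2 -1.5] w 0.0294 gf 40.0 t 24.6
```

Cutter B is past the jam depth. Another 20.7 mm should reach the full end.

Call:
apply_moves --plan '[1, 0, 0, 0, 1, 0, 0, 0, 0, 0, 0, 0]'

```text
time_s: 24.9
ee_pos: [0.5016, 0.1369, 0.034]
eef_rot: [-3.142, -0.0, 0.257]
force: [0.0, -0.0, -1.5]
grip_width: 0.0293
grip_force: 40.0
```

Call:
apply_moves --plan '[2, 0, 0, 0, 2, 0, 0, 0, 2, 0, 0, 0, 2, 0, 0, 0, 2, 0, 0, 0, 2, 0, 0, 0, 2, 0, 0, 0, 1, 0, 0, 0, 1, 0, 0, 0, 1, 0, 0, 0, 0, 0, 0, 0]'

```text
time_s: 26.0
ee_pos: [0.5181, 0.1412, 0.0341]
eef_rot: [-3.142, -0.0, 0.257]
force: [0.5, 0.2, -1.3]
grip_width: 0.0292
grip_force: 40.0
```

Call:
apply_moves --plan '[1, 0, 0, 0, 0, 0, 0, 0]'

```text
time_s: 26.2
ee_pos: [0.519, 0.1414, 0.0341]
eef_rot: [-3.142, -0.0, 0.257]
force: [0.5, -0.5, -1.6]
grip_width: 0.029
grip_force: 40.0
```

Call:
apply_moves --plan '[1, 0, 0, 0, 0, 0, 0, 0]'

```text
time_s: 26.4
ee_pos: [0.5198, 0.1416, 0.034]
eef_rot: [-3.142, 0.0, 0.257]
force: [-0.7, -0.4, -2.0]
grip_width: 0.0293
grip_force: 40.0
```

Call:
apply_moves --plan '[1, 0, 0, 0, 0, 0, 0, 0]'

```text
time_s: 26.6
ee_pos: [0.5199, 0.1417, 0.0337]
eef_rot: [-3.142, 0.003, 0.257]
force: [-6.1, -1.9, -0.3]
grip_width: 0.0294
grip_force: 40.0
```

Call:
apply_moves --plan '[-2, 0, 0, 0, -10, 0, 0, 0, -20, 0, 0, 0, -20, 0, 0, 0, -18, 0, 0, 0, -2.1, -39.4, 0, 0, -2.1, -39.4, 0, 0, -2.1, -39.4, 0, 0, -2.1, -39.4, 0, 0, -2.1, -39.4, 0, 0, -2.1, -39.4, 0, 0, 0, 0, 0, 0.112, 0, 0, 0, 0, 0, 0, 0, 0]'

```text
time_s: 28.0
ee_pos: [0.3808, 0.3491, 0.0341]
eef_rot: [-3.142, -0.0, 0.147]
force: [0.5, 0.9, -0.8]
grip_width: 0.0292
grip_force: 40.0
```

```bash
python3 - <<'E'
from h import *
from station import camera,monitor
to("A",144)
tip(camera("top"),.040,monitor.get_obs())
E
```

```text
at [380.8 349.1  34.1] 8.44 go dx 46.4 dy -0.5 dz 0.1 spin 0.003 F [ 0.5  0.9 -0.8] w 0.0292 gf 40.0 t 28.0
blade n 150 ahead max 147.6  lateral min -25.5 max 30.1 mean 0.4 at 98 slope 0.014 z mean 0.0418 slope -0.010
```

Call:
apply_moves --plan '[6, -0.5, 0, 0.003, 6, 0, 0, 0, 6, 0, 0, 0, 5, 0, 0, 0, 4, 0, 0, 0, 3, 0, 0, 0, 3, 0, 0, 0, 3, 0, 0, 0, 3, 0, 0, 0, 2, 0, 0, 0, 2, 0, 0, 0, 1.4, 0, 0, 0, 0, 0, 0, 0]'

```text
time_s: 29.35
ee_pos: [0.425, 0.3564, 0.0341]
eef_rot: [-3.141, -0.0, 0.142]
force: [-0.9, 0.7, -1.8]
grip_width: 0.0296
grip_force: 40.0
```

Call:
apply_moves --plan '[1, 0, 0, 0, 1, 0, 0, 0, 0, 0, 0, 0]'

```text
time_s: 29.65
ee_pos: [0.4265, 0.3566, 0.0339]
eef_rot: [3.141, 0.001, 0.142]
force: [-3.2, -0.2, -0.9]
grip_width: 0.0295
grip_force: 40.0
```

Call:
apply_moves --plan '[1, 0, 0, 0, 1, 0, 0, 0, 0, 0, 0, 0]'

```text
time_s: 29.95
ee_pos: [0.4266, 0.3565, 0.0333]
eef_rot: [3.14, 0.005, 0.142]
force: [-14.0, -2.3, 2.4]
grip_width: 0.0293
grip_force: 40.0
```

```bash
python3 - <<'E'
from h import *
to("A",144)
E
```

```text
at [426.6 356.5  33.3] 8.14 go dx 0.0 dy 0.1 dz -0.7 spin -0.003 F [-14.   -2.3   2.4] w 0.0293 gf 40.0 t 29.9
```

Call:
apply_moves --plan '[-2.5, 0, 0, 0, -10, 0, 0, 0, -25, 0, 0, 0, -25, 0, 0, 0, 0, 0, -48, 0, 0, 0, -48, 0, 1.2, 45.7, 0, 0, 1.2, 45.7, 0, 0, 1.2, 45.7, 0, 0, 1.2, 45.7, 0, 0, 1.2, 45.7, 0, 0, 1.2, 45.7, 0, 0, 1.2, 45.7, 0, 0, 1.2, 45.7, 0, 0, 1.2, 45.7, 0, 0, 1.2, 45.7, 0, 0, 0, 0, 0, -0.1446, 0, 0, 0, -0.1446, 0, 0, 0, -0.1446, 0, 0, 0, -0.1446]'

```text
time_s: 31.95
ee_pos: [0.4431, -0.1026, 0.1301]
eef_rot: [3.141, -0.0, 0.726]
force: [-0.4, 0.5, -0.9]
grip_width: 0.0294
grip_force: 40.0
```

Call:
apply_moves --plan '[0, 0, 0, -0.1446, 0, 0, 0, -0.1446, 0, 0, 0, -0.1446, 0, 0, 0, -0.1446, 0, 0, 0, -0.1446, 0, 0, 0, -0.1446, 0, 0, 0, -0.1446, 0, 0, 0, 0, 0, 0, 0, 0, 0, 0, 0, 0]'

```text
time_s: 32.95
ee_pos: [0.4433, -0.1026, 0.1301]
eef_rot: [3.141, 0.0, 1.729]
force: [0.4, -0.6, -1.9]
grip_width: 0.0292
grip_force: 40.0
```

```bash
python3 - <<'E'
from h import *
from station import camera,monitor
go(443.6,-102.3,10.5,99.3)
c=camera("top");tip(c,.136,monitor.get_obs());tip(camera("side"),.136,monitor.get_obs())
E
```

```text
at [ 443.3 -102.6  130.1] 99.06 go dx 0.2 dy 0.3 dz 119.6 spin -0.004 F [ 0.4 -0.6 -1.9] w 0.0292 gf 40.0 t 33.0
blade n 150 ahead max 120.4  lateral min -10.1 max 10.1 mean 0.0 at 90 slope -0.009 z mean 0.1387 slope 0.004
blade n 98 ahead max 121.5  lateral min -11.1 max 8.1 mean -1.6 at 91 slope -0.008 z mean 0.1385 slope -0.036
```

Feeler is level and hasn't slipped. Lowering and releasing it.

Call:
apply_moves --plan '[0, 0, 40, -0.004, 0, 0, 40, 0, 0, 0, 25, 0, 0, 0, 10, 0, 0, 0, 3, 0, 0, 0, 1.5, 0, 0, 0, 0, 0, 0, 0, 0, 0]'

```text
time_s: 33.85
ee_pos: [0.4439, -0.1028, 0.0115]
eef_rot: [3.14, 0.001, 1.736]
force: [0.1, -0.1, -1.3]
grip_width: 0.0294
grip_force: 40.0
```

Call:
apply_moves --plan '[0, 0, 0, 0, 0, 0, 0, 0, 0, 0, 0, 0, 0, 0, 0, 0, 0, 0, 0, 0, 0, 0, 0, 0, 0, 0, 0, 0, 0, 0, -20, 0, 0, 0, -40, 0, 0, 0, -40, 0, 0, 0, -30, 0, 0, 0, 0, 0]' --hand 1

```text
time_s: 35.05
ee_pos: [0.445, -0.1031, 0.1443]
eef_rot: [3.136, 0.003, 1.736]
force: [0.4, -0.3, -0.5]
grip_width: 0.0938
grip_force: 0.0
```

```bash
python3 - <<'E'
from h import *
from station import camera
go(443.6,-102.3,10.5,99.3)
feeler(camera("side"))
# lock grips
c=camera("top");z=pts(c)[...,2];roi=np.zeros(z.shape,bool);roi[165:235,190:480]=1
for b in blobs(roi&(z>.088),10): print("lock",b.mean(0).round(),rect(rays(c,b,.1)))
for k in "BCD":
    x,y,w=CUT[k];a=np.radians(w);f=lambda X,Y:(round(x+X*np.cos(a)-Y*np.sin(a),1),round(y+X*np.sin(a)+Y*np.cos(a),1))
    print(k,"lock at 0",f(8,-20),"at 40",f(8,20),"above",f(8,0))
E
```

```text
at [ 445.  -103.1  144.3] 99.49 go dx 1.0 dy -1.3 dz 133.8 spin 0.003 F [ 0.4 -0.3 -0.5] w 0.0938 gf 0.0 t 35.0
yel [380. 204.] 149 (array([437.6, -95.1]), array([31.6, 75.5]), 9.1) 0.0429
yel [247. 245.] 130 (array([716. , 294.7]), array([17.2, 94.1]), 47.4) 0.0129
lock [345. 187.] (array([649.9, -33.2]), array([12.9, 25.5]), 80.4)
lock [282. 188.] (array([647.8, 156.4]), array([26.3, 16. ]), 14.8)
lock [410. 199.] (array([ 616. , -225.2]), array([15., 22.]), 88.0)
lock [214. 210.] (array([578.8, 361.5]), array([24.6, 14.9]), 2.8)
lock [376. 226.] (array([ 538.7, -140.1]), array([ 59.8, 129.6]), 0.3)
lock [465. 218.] (array([ 557.7, -387.7]), array([17.7, 24.6]), 86.6)
B lock at 0 (np.float64(649.8), np.float64(154.0)) at 40 (np.float64(639.7), np.float64(192.8)) above (np.float64(644.7), np.float64(173.4))
C lock at 0 (np.float64(650.4), np.float64(-36.5)) at 40 (np.float64(653.5), np.float64(3.4)) above (np.float64(652.0), np.float64(-16.5))
D lock at 0 (np.float64(615.9), np.float64(-228.6)) at 40 (np.float64(619.4), np.float64(-188.8)) above (np.float64(617.7), np.float64(-208.7))
```

Call:
apply_moves --plan '[-29.8, 29.7, 0, 0, -29.8, 29.7, 0, 0, -29.8, 29.7, 0, 0, -29.8, 29.7, 0, 0, -29.8, 29.7, 0, 0, 0, 0, 0, 0.1403, 0, 0, 0, 0.1403, 0, 0, 0, 0.1403, 0, 0, 0, 0.1403, 0, 0, 0, 0.1403, 0, 0, 0, 0.1403, 0, 0, 0, 0.1403, 0, 0, 0, 0.1403, 0, 0, 0, 0.1403, 0, 0, 0, 0.1403, 0, 0, 0, 0.1403, 0, 0, 0, 0.1403, 0, 0, 0, 0.1403, 0, 0, 0, 0, 0, 0, 0, 0]' --hand 0 --squeeze 10

```text
time_s: 37.15
ee_pos: [0.614, -0.225, 0.1392]
eef_rot: [-3.141, 0.002, -0.083]
force: [0.1, -0.2, 0.0]
grip_width: 0.0469
grip_force: 0.0
```

```bash
python3 - <<'E'
from h import *
go(616,-225.5,80,-5)
E
```

```text
at [ 614.  -225.   139.2] -4.77 go dx 2.0 dy 0.4 dz 59.2 spin 0.004 F [ 0.1 -0.2  0. ] w 0.0469 gf 0.0 t 37.1
```

Call:
apply_moves --plan '[2, 0.4, 25, 0.004, 0, 0, 20, 0, 0, 0, 14, 0, 0, 0, 0, 0, 0, 0, 0, 0]'

```text
time_s: 37.65
ee_pos: [0.6165, -0.2258, 0.082]
eef_rot: [3.141, -0.0, -0.09]
force: [0.2, 0.8, -0.2]
grip_width: 0.0471
grip_force: 0.0
```

Call:
apply_moves --plan '[0, 0, 0, 0, 0, 0, 0, 0, 0, 0, 0, 0, 0, 0, 0, 0, 0, 0, 0, 0, 0, 0, 0, 0, 0, 0, 0, 0]' --hand -1

```text
time_s: 38.35
ee_pos: [0.6163, -0.2257, 0.0816]
eef_rot: [-3.142, 0.0, -0.091]
force: [-0.1, -0.5, 0.5]
grip_width: 0.0005
grip_force: 0.0
```

```bash
python3 - <<'E'
from h import *
from station import camera
a=camera("side")["image"][100:220,280:440,::-1];b=camera("top")["image"][150:270,330:490,::-1]
cv2.imwrite("pics/l1.png",cv2.resize(np.vstack([a,b]),None,fx=2.5,fy=2.5,interpolation=cv2.INTER_CUBIC))
E
```

```text
(no output)
```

View pics/l1.png

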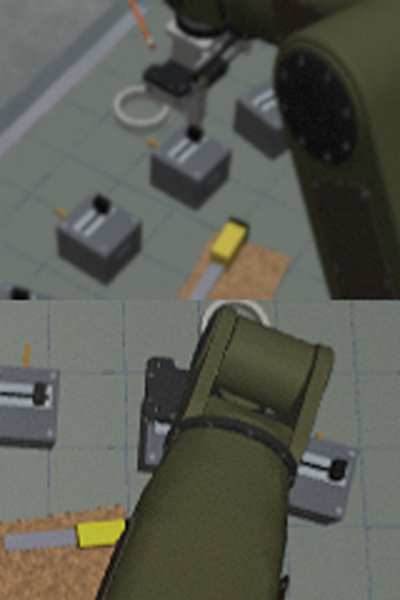

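```bash
python3 - <<'E'
from h import *
from station import camera
c=camera("side");P=pts(c);hsv=cv2.cvtColor(c["image"],cv2.COLOR_RGB2HSV)
print(hsv[149:158,354:362,2])
x0=np.array([616,-208.7,0])/1000
m=(abs(P[...,0]-.6177)<.06)&(abs(P[...,1]+.2087)<.06)&(P[...,2]>.078)&(P[...,2]<.11)
for b in blobs(m,5):
    q=P[b[:,1],b[:,0]]*1000;print(b.mean(0).round(),len(b),q.min(0).round(),q.max(0).round(),np.median(q,0).round())
im=c["image"][120:180,330:390,::-1]
cv2.imwrite("pics/l2.png",cv2.resize(im,None,fx=9,fy=9,interpolation=cv2.INTER_CUBIC))
E
```

```text
[[ 98  77  60  62  67  69  86 107]
 [ 94  63  41  44  51  62  85 106]
 [ 79  44  22  25  28  45  65  93]
 [ 66  30  13  10  17  25  43  77]
 [ 63  28  14   9  12  15  36  73]
 [ 74  39  13   9   9  17  50  89]
 [110  76  35  16  14  26  69 113]
 [139 112  66  51  41  53  88 118]
 [131 103  90  99  97  94 107 108]]
[358. 153.] 40 [ 601. -233.   79.] [ 626. -217.  105.] [ 611. -223.   94.]
```

View pics/l2.png

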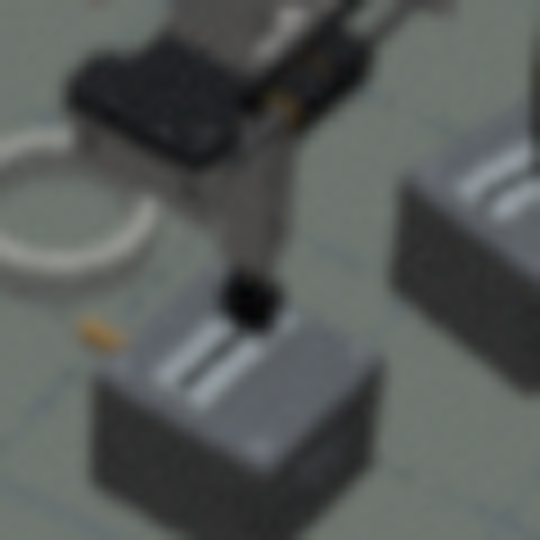

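Call:
apply_moves --plan '[0, -3, 0, 0, 0, -3, 0, 0, 0, -4, 0, 0, 0, 0, 0, 0]'

```text
time_s: 38.9
ee_pos: [0.6173, -0.2151, 0.0816]
eef_rot: [-3.142, 0.0, -0.091]
force: [0.4, 0.7, -0.2]
grip_width: 0.0005
grip_force: 0.0
```

```bash
python3 - <<'E'
from h import *
from station import camera,monitor
o=monitor.get_obs();print(o["ee_pos"],o["force"],o["grip_width"],o["grip_force"])
c=camera("side");P=pts(c);hsv=cv2.cvtColor(c["image"],cv2.COLOR_RGB2HSV)
m=(abs(P[...,0]-.6177)<.06)&(abs(P[...,1]+.2087)<.06)&(P[...,2]>.078)&(P[...,2]<.25)
for lo,hi in((0,60),(60,140)):
  mm=m&(hsv[...,2]>=lo)&(hsv[...,2]<hi)
  for b in blobs(mm,8):
    q=P[b[:,1],b[:,0]]*1000;print(lo,b.mean(0).round(),len(b),q.min(0).round(),q.max(0).round(),np.median(q,0).round())
im=c["image"][110:180,320:390,::-1]
cv2.imwrite("pics/l3.png",cv2.resize(im,None,fx=8,fy=8,interpolation=cv2.INTER_CUBIC))
E
```

```text
[ 0.61733844 -0.21509063  0.0815716 ] [ 0.37586535  0.66019861 -0.16001125] 0.0004753742752984389 0.0
0 [360. 129.] 167 [ 581. -266.  180.] [ 641. -150.  250.] [ 594. -198.  234.]
0 [357. 153.] 31 [ 603. -228.   81.] [ 626. -201.  122.] [ 610. -220.   91.]
60 [370. 124.] 13 [ 585. -265.  221.] [ 591. -228.  236.] [ 588. -255.  224.]
60 [357. 143.] 115 [ 585. -231.   94.] [ 626. -164.  232.] [ 608. -205.  153.]
```

View pics/l3.png

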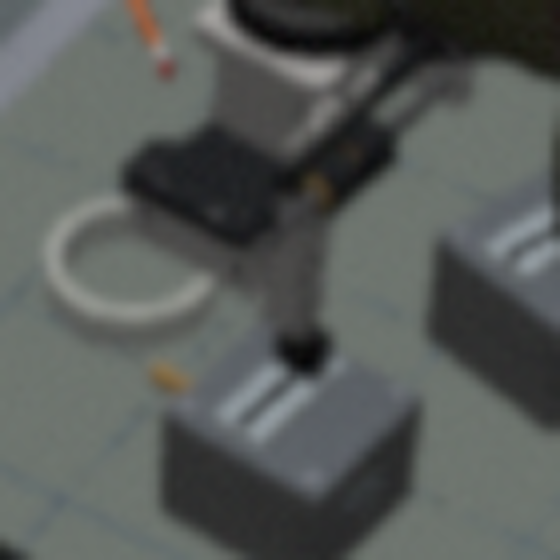

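The crop shows the fingers ending at the black grip on cutter D (around (305,350)), and I can't tell how they relate. I'll lift clear and measure the lock again.

Call:
apply_moves --plan '[0, 0, -40, 0, 0, 0, -40, 0, 0, 0, 0, 0, -40, 0, 0, 0, -50, 0, 0, 0, -50, 0, 0, 0, -50, 0, 0, 0, 0, 0, 0, 0]'

```text
time_s: 39.75
ee_pos: [0.4234, -0.1973, 0.1608]
eef_rot: [-3.141, 0.002, -0.093]
force: [0.8, -0.9, 0.1]
grip_width: 0.0006
grip_force: 0.0
```

```bash
python3 - <<'E'
from h import *
from station import camera,monitor
c=camera("top");z=pts(c)[...,2];roi=np.zeros(z.shape,bool);roi[165:235,190:480]=1
for b in blobs(roi&(z>.088)&(z<.115),6): print("lock",b.mean(0).round(),len(b),rect(rays(c,b,.1)))
c2=camera("side");P=pts(c2)
m=(abs(P[...,0]-.6177)<.05)&(abs(P[...,1]+.2087)<.05)&(P[...,2]>.078)&(P[...,2]<.12)
for b in blobs(m,5):
    q=P[b[:,1],b[:,0]]*1000;print(b.mean(0).round(),len(b),q.min(0).round(),q.max(0).round())
im=np.hstack([c2["image"][110:190,320:400,::-1],c["image"][165:245,360:440,::-1]])
cv2.imwrite("pics/l4.png",cv2.resize(im,None,fx=5,fy=5,interpolation=cv2.INTER_CUBIC))
E
```

```text
lock [345. 187.] 37 (array([650.2, -33.2]), array([12.9, 24.9]), 80.4)
lock [282. 188.] 36 (array([648.1, 158. ]), array([24.8, 13.1]), 14.7)
lock [410. 199.] 46 (array([ 614.6, -225.1]), array([15. , 24.8]), 87.9)
lock [214. 210.] 44 (array([579. , 361.5]), array([24.4, 14.9]), 2.8)
lock [465. 218.] 47 (array([ 558. , -387.5]), array([15.5, 25.9]), 75.6)
[358. 153.] 45 [ 601. -233.   78.] [ 626. -216.  102.]
```

View pics/l4.png

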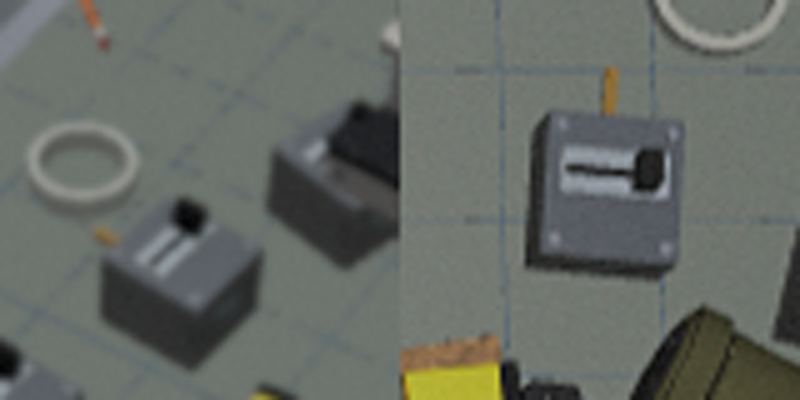

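```bash
python3 - <<'E'
from h import *
from station import camera,monitor
o=monitor.get_obs();p=o["ee_pos"];print(p)
for n in("side","top"):
  c=camera(n);P=pts(c)
  m=(np.hypot(P[...,0]-p[0],P[...,1]-p[1])<.05)&(P[...,2]>.06)&(P[...,2]<.3)
  q=P[m]*1000
  for lo in range(60,260,12):
    s=q[(q[:,2]>=lo)&(q[:,2]<lo+12)]
    if len(s): print(n,lo,len(s),s.min(0).round(),s.max(0).round())
E
```

```text
[ 0.42797986 -0.19858998  0.16203299]
side 192 11 [ 418. -207.  193.] [ 434. -184.  204.]
side 204 18 [ 417. -209.  205.] [ 435. -184.  214.]
side 216 12 [ 417. -208.  216.] [ 425. -186.  226.]
side 228 11 [ 417. -210.  228.] [ 423. -183.  239.]
side 240 13 [ 417. -210.  241.] [ 423. -182.  252.]
side 252 8 [ 417. -206.  253.] [ 420. -184.  260.]
```

```bash
python3 - <<'E'
from h import *
from station import camera,monitor
o=monitor.get_obs();p=o["ee_pos"]
c=camera("side");im=c["image"][...,::-1].copy()
uv=cv2.projectPoints(np.array([p,p+[0,0,.0188],p+[0,0,.03]]),np.array(c["rvec"]),np.array(c["tvec"]),c["mtx"],np.array(c["distortion"]))[0].reshape(-1,2)
print(uv.round(1))
u,v=uv[0].round().astype(int)
print(c["range_z"][v-12:v+5,u-3:u+4].round(3)); print(c["image"][v-12:v+5,u-3:u+4].max(-1))
a=im[v-50:v+30,u-40:u+40]
a=cv2.resize(a,None,fx=7,fy=7,interpolation=cv2.INTER_NEAREST)
for q in uv: cv2.circle(a,tuple(int(t) for t in (q-[u-40,v-50]+.5)*7),4,(0,0,255),1)
cv2.imwrite("pics/l5.png",a)
E
```

```text
[[401.3 163.8]
 [402.1 160. ]
 [402.6 157.6]]
[[1.261 1.259 1.254 1.253 1.254 1.246 1.345]
 [1.266 1.259 1.262 1.25  1.254 1.255 1.344]
 [1.633 1.635 1.262 1.257 1.257 1.261 1.355]
 [1.632 1.372 1.368 1.364 1.359 1.357 1.355]
 [1.637 1.375 1.375 1.371 1.367 1.363 1.358]
 [1.648 1.379 1.373 1.369 1.368 1.363 1.366]
 [1.641 1.656 1.646 1.376 1.373 1.364 1.372]
 [1.645 1.64  1.639 1.652 1.642 1.365 1.371]
 [1.641 1.648 1.646 1.635 1.649 1.64  1.639]
 [1.645 1.638 1.639 1.644 1.646 1.64  1.639]
 [1.633 1.636 1.635 1.633 1.636 1.637 1.639]
 [1.631 1.628 1.628 1.629 1.635 1.631 1.635]
 [1.626 1.632 1.631 1.63  1.634 1.628 1.635]
 [1.629 1.627 1.624 1.628 1.622 1.622 1.626]
 [1.628 1.625 1.624 1.63  1.622 1.623 1.622]
 [1.614 1.622 1.623 1.623 1.617 1.617 1.622]
 [1.615 1.616 1.612 1.615 1.614 1.62  1.617]]
[[ 70  68  62  69  74  74  73]
 [ 64  69  70  74  78  78  74]
 [ 55  64  72  75  78  81  77]
 [ 50  61  73  75  74  76  74]
 [ 54  67  74  75  75  73  72]
 [ 66  77  79  76  75  73  72]
 [ 95 100  93  87  81  76  72]
 [112 110 107 104  99  87  83]
 [113 108 112 114 111 106 103]
 [110 111 115 116 116 114 113]
 [110 110 112 114 115 116 118]
 [112 110 106 108 112 115 116]
 [116 115 111 110 112 112 116]
 [118 116 115 115 115 115 116]
 [117 116 119 116 117 115 118]
 [117 118 117 117 116 117 116]
 [117 118 116 117 117 117 117]]
```

View pics/l5.png

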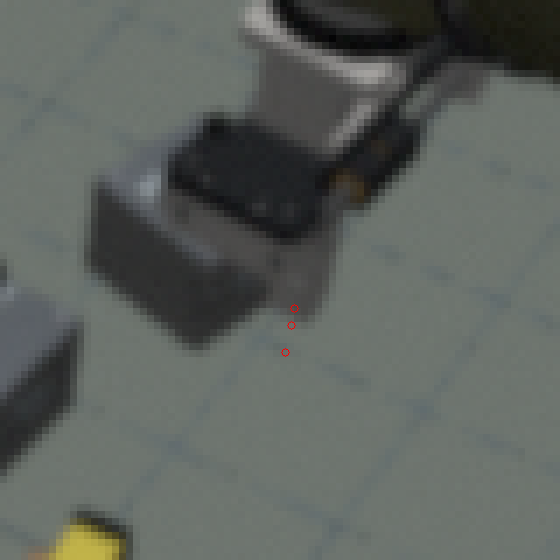

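The overlay shows the projected TCP about 30 mm below the visible tips of the shut fingers. The tips really sat above the lock top, so I'll push from lower down, at TCP z ≈ 60, with the fingers shut.

Call:
apply_moves --plan '[38, 8.1, 0, 0, 38, 8.1, 0, 0, 38, 8.1, 0, 0, 38, 8.1, 0, 0, 38, 8.1, 0, 0, 0, 0, 40, 0, 0, 0, 40, 0, 0, 0, 0, 0, 0, 0, 0, 0]' --hand -1

```text
time_s: 40.9
ee_pos: [0.6141, -0.256, 0.0818]
eef_rot: [-3.141, 0.001, -0.091]
force: [0.1, -0.3, 0.7]
grip_width: 0.0008
grip_force: 0.0
```

```bash
python3 - <<'E'
from h import *
from station import camera,monitor
go(613.5,-256.5,60,-5)
o=monitor.get_obs();p=o["ee_pos"];c=camera("side");P=pts(c)
m=(np.hypot(P[...,0]-p[0],P[...,1]-p[1])<.03)&(P[...,2]>.085)&(P[...,2]<.15)
q=P[m]*1000;print(q.min(0),q.max(0),np.sort(q[:,2])[:8])
E
```

```text
at [ 614.1 -256.    81.8] -5.22 go dx -0.5 dy 0.6 dz 21.8 spin -0.004 F [ 0.1 -0.3  0.7] w 0.0008 gf 0.0 t 40.9
[ 601.08181808 -270.19397819   85.91946342] [ 624.81557927 -226.33881086  149.9527216 ] [ 85.91946342  97.9635659   99.75263633 100.46831296 100.803338
 100.86878626 101.5065305  101.53538972]
```

Call:
apply_moves --plan '[0, 0.6, 12, 0, 0, 0, 10, 0, 0, 0, 0, 0, 0, 0, 0, 0]'

```text
time_s: 41.35
ee_pos: [0.6135, -0.2567, 0.0596]
eef_rot: [-3.142, 0.0, -0.092]
force: [-0.6, -0.5, -0.6]
grip_width: 0.0007
grip_force: 0.0
```

Call:
apply_moves --plan '[0, -4, 0, 0, 0, -4, 0, 0, 0, -4, 0, 0, 0, -4, 0, 0, 0, 0, 0, 0]'

```text
time_s: 41.85
ee_pos: [0.6151, -0.2402, 0.0598]
eef_rot: [3.142, -0.0, -0.091]
force: [-0.4, -0.5, 0.4]
grip_width: 0.0007
grip_force: 0.0
```

```bash
cat >> h.py <<'E'
def locks():
    from station import camera,monitor
    c=camera("side");P=pts(c)
    for k,(x,y,w) in CUT.items():
        a=np.radians(w);d=P*1000-[x,y,0];X=d[...,0]*np.cos(a)+d[...,1]*np.sin(a);Y=-d[...,0]*np.sin(a)+d[...,1]*np.cos(a)
        m=(abs(X-4)<22)&(abs(Y)<42)&(P[...,2]>.080)&(P[...,2]<.106)&(c["image"].max(-1)<60)
        print(k,m.sum(),"Y of lock",Y[m].min().round() if m.any() else None,Y[m].max().round() if m.any() else None)
E
python3 - <<'E'
from h import *
go(613.5,-256.5,60,-5);locks()
E
```

```text
at [ 615.1 -240.2   59.8] -5.21 go dx -0.1 dy 16.4 dz -0.2 spin -0.004 F [-0.4 -0.5  0.4] w 0.0007 gf 0.0 t 41.9
A 45 Y of lock -19.0 -6.0
B 41 Y of lock -19.0 -6.0
C 35 Y of lock -21.0 -7.0
D 34 Y of lock -23.0 -3.0
E 0 Y of lock None None
```

Call:
apply_moves --plan '[0, -4, 0, 0, 0, -4, 0, 0, 0, -4, 0, 0, 0, -4, 0, 0, 0, -4, 0, 0, 0, -4, 0, 0, 0, 0, 0, 0]'

```text
time_s: 42.6
ee_pos: [0.6172, -0.2161, 0.0595]
eef_rot: [-3.141, 0.0, -0.091]
force: [0.1, -0.2, -0.2]
grip_width: 0.0
grip_force: 0.0
```

```bash
python3 - <<'E'
from h import *
go(613.5,-256.5,60,-5);locks()
E
```

```text
at [ 617.2 -216.1   59.5] -5.21 go dx -0.0 dy 40.6 dz -0.5 spin -0.004 F [ 0.1 -0.2 -0.2] w 0.0000 gf 0.0 t 42.6
A 46 Y of lock -18.0 -7.0
B 39 Y of lock -18.0 -5.0
C 33 Y of lock -18.0 -8.0
D 35 Y of lock 0.0 21.0
E 0 Y of lock None None
```

Call:
apply_moves --plan '[0, -2, 0, 0, 0, -2, 0, 0, 0, 0, 0, 0]'

```text
time_s: 42.95
ee_pos: [0.6175, -0.2126, 0.0595]
eef_rot: [-3.141, 0.0, -0.091]
force: [-0.5, 0.1, 0.1]
grip_width: 0.0007
grip_force: 0.0
```

Call:
apply_moves --plan '[0, -1, 0, 0, 0, 0, 0, 0]'

```text
time_s: 43.15
ee_pos: [0.6176, -0.2118, 0.0595]
eef_rot: [-3.142, 0.0, -0.092]
force: [0.1, -0.7, -0.1]
grip_width: 0.0006
grip_force: 0.3
```

Call:
apply_moves --plan '[0, -1, 0, 0, 0, 0, 0, 0]'

```text
time_s: 43.35
ee_pos: [0.6177, -0.2108, 0.0595]
eef_rot: [-3.142, 0.0, -0.091]
force: [0.1, -1.0, -0.3]
grip_width: 0.0002
grip_force: 0.5
```

Call:
apply_moves --plan '[0, -1, 0, 0, 0, 0, 0, 0]'

```text
time_s: 43.55
ee_pos: [0.6178, -0.2097, 0.0595]
eef_rot: [-3.142, 0.0, -0.091]
force: [0.1, -0.9, -0.2]
grip_width: 0.0005
grip_force: 0.5
```

Call:
apply_moves --plan '[0, -1, 0, 0, 0, 0, 0, 0]'

```text
time_s: 43.75
ee_pos: [0.6179, -0.2087, 0.0595]
eef_rot: [-3.142, 0.0, -0.091]
force: [-0.5, -0.5, -1.5]
grip_width: -0.0002
grip_force: 0.4
```

Call:
apply_moves --plan '[0, -1, 0, 0, 0, 0, 0, 0]'

```text
time_s: 43.95
ee_pos: [0.6179, -0.208, 0.0596]
eef_rot: [3.141, -0.0, -0.091]
force: [0.2, -2.8, -2.7]
grip_width: 0.0006
grip_force: 1.6
```

Call:
apply_moves --plan '[0, -1, 0, 0, 0, 0, 0, 0]'

```text
time_s: 44.15
ee_pos: [0.6179, -0.2079, 0.0596]
eef_rot: [3.14, -0.0, -0.092]
force: [-0.8, -8.5, -1.2]
grip_width: 0.0006
grip_force: 4.2
```

```bash
python3 - <<'E'
from h import *
go(613.5,-256.5,60,-5);locks()
E
```

```text
at [ 617.9 -207.9   59.6] -5.27 go dx 0.0 dy 48.8 dz -0.4 spin -0.005 F [-0.8 -8.5 -1.2] w 0.0006 gf 4.2 t 44.1
A 43 Y of lock -19.0 -7.0
B 38 Y of lock -19.0 -4.0
C 34 Y of lock -19.0 -8.0
D 38 Y of lock 13.0 29.0
E 0 Y of lock None None
```

Call:
apply_moves --plan '[0, 3, 0, 0, 0, 0, -30, 0, 0, 0, -30, 0, 4.2, -37, 0, 0, 4.2, -37, 0, 0, 4.2, -37, 0, 0, 4.2, -37, 0, 0, 0, 0, 0, -0.013, 0, 0, 0, 0, 0, 0, 0, 0]'

```text
time_s: 45.2
ee_pos: [0.6479, -0.0649, 0.1195]
eef_rot: [-3.142, 0.0, -0.079]
force: [-0.0, 0.4, -0.3]
grip_width: 0.0008
grip_force: 0.0
```

```bash
python3 - <<'E'
from h import *
go(648.2,-64.4,59.5,-4.5);locks()
E
```

```text
at [647.9 -64.9 119.5] -4.55 go dx 0.3 dy -0.5 dz 60.0 spin -0.001 F [-0.   0.4 -0.3] w 0.0008 gf 0.0 t 45.2
A 45 Y of lock -19.0 -6.0
B 39 Y of lock -17.0 -5.0
C 33 Y of lock -21.0 -8.0
D 30 Y of lock 14.0 29.0
E 0 Y of lock None None
```

Call:
apply_moves --plan '[0, 0, 30, 0, 0, 0, 20, 0, 0, 0, 10, 0, 0, 0, 0, 0, 0, -4, 0, 0, 0, -4, 0, 0, 0, -4, 0, 0, 0, -4, 0, 0, 0, -4, 0, 0, 0, -4, 0, 0, 0, -4, 0, 0, 0, -4, 0, 0, 0, -4, 0, 0, 0, -4, 0, 0, 0, -3, 0, 0, 0, 0, 0, 0]'

```text
time_s: 46.85
ee_pos: [0.6514, -0.0206, 0.0595]
eef_rot: [-3.141, 0.0, -0.078]
force: [0.3, -0.3, -0.9]
grip_width: 0.0006
grip_force: 0.0
```

Call:
apply_moves --plan '[0, -1, 0, 0, 0, -1, 0, 0, 0, 0, 0, 0]'

```text
time_s: 47.15
ee_pos: [0.6515, -0.0191, 0.0594]
eef_rot: [-3.142, 0.0, -0.079]
force: [-0.3, -1.2, -1.5]
grip_width: 0.0006
grip_force: 0.3
```

Call:
apply_moves --plan '[0, -1, 0, 0, 0, -1, 0, 0, 0, 0, 0, 0]'

```text
time_s: 47.45
ee_pos: [0.6517, -0.017, 0.0595]
eef_rot: [-3.142, 0.0, -0.078]
force: [-1.2, -1.0, -0.6]
grip_width: 0.0002
grip_force: 0.4
```

Call:
apply_moves --plan '[0, -1, 0, 0, 0, 0, 0, 0]'

```text
time_s: 47.65
ee_pos: [0.6518, -0.016, 0.0595]
eef_rot: [-3.142, 0.0, -0.078]
force: [-0.2, -2.0, -0.5]
grip_width: 0.0007
grip_force: 0.4
```

```bash
python3 - <<'E'
from h import *
go(648.2,-64.4,59.5,-4.5);locks()
E
```

```text
at [651.8 -16.   59.5] -4.49 go dx 0.2 dy 48.5 dz 0.0 spin 0.000 F [-0.2 -2.  -0.5] w 0.0007 gf 0.4 t 47.6
A 46 Y of lock -18.0 -7.0
B 37 Y of lock -17.0 -5.0
C 40 Y of lock 14.0 28.0
D 30 Y of lock 18.0 30.0
E 0 Y of lock None None
```

Call:
apply_moves --plan '[0, -1, 0, 0, 0, 0, 0, 0]'

```text
time_s: 47.9
ee_pos: [0.6519, -0.015, 0.0596]
eef_rot: [-3.142, -0.0, -0.078]
force: [-0.3, -0.4, -1.0]
grip_width: 0.0007
grip_force: 0.4
```

Call:
apply_moves --plan '[0, -1, 0, 0, 0, 0, 0, 0]'

```text
time_s: 48.1
ee_pos: [0.6519, -0.0149, 0.0596]
eef_rot: [3.14, 0.0, -0.079]
force: [-1.6, -6.3, 0.5]
grip_width: 0.0005
grip_force: 3.0
```

Call:
apply_moves --plan '[0, 3, 0, 0, 0, 0, -30, 0, 0, 0, -30, 0, -1.6, -36, 0, 0, -1.6, -36, 0, 0, -1.6, -36, 0, 0, -1.6, -36, 0, 0, 0, 0, 0, -0.1107, 0, 0, 0, -0.1107, 0, 0, 0, -0.1107, 0, 0, 0, 0, 0, 0, 0, 0]'

```text
time_s: 49.3
ee_pos: [0.6567, 0.127, 0.1196]
eef_rot: [-3.141, -0.0, 0.25]
force: [0.4, 0.1, -0.2]
grip_width: 0.0005
grip_force: 0.0
```

```bash
python3 - <<'E'
from h import *
go(656.7,126.9,59.5,14.5);locks()
E
```

```text
at [656.7 127.  119.6] 14.35 go dx 0.0 dy 0.1 dz 60.1 spin -0.003 F [ 0.4  0.1 -0.2] w 0.0005 gf 0.0 t 49.3
A 47 Y of lock -19.0 -8.0
B 36 Y of lock -20.0 -6.0
C 34 Y of lock 18.0 29.0
D 0 Y of lock None None
E 0 Y of lock None None
```

Call:
apply_moves --plan '[0, 0, 30, -0.003, 0, 0, 20, 0, 0, 0, 10, 0, 0, 0, 0, 0, 0, -4, 0, 0, 0, -4, 0, 0, 0, -4, 0, 0, 0, -4, 0, 0, 0, -4, 0, 0, 0, -4, 0, 0, 0, -4, 0, 0, 0, -4, 0, 0, 0, -4, 0, 0, 0, -4, 0, 0, 0, -4, 0, 0, 0, 0, 0, 0]'

```text
time_s: 50.95
ee_pos: [0.6452, 0.1701, 0.0595]
eef_rot: [-3.141, 0.0, 0.257]
force: [-0.7, 0.2, 0.9]
grip_width: 0.0005
grip_force: 0.0
```

Call:
apply_moves --plan '[0, -1, 0, 0, 0, -1, 0, 0, 0, 0, 0, 0]'

```text
time_s: 51.25
ee_pos: [0.6448, 0.1714, 0.0594]
eef_rot: [-3.142, 0.0, 0.257]
force: [-0.9, -1.0, -0.5]
grip_width: 0.0003
grip_force: 0.3
```

Call:
apply_moves --plan '[0, -1, 0, 0, 0, -1, 0, 0, 0, 0, 0, 0]'

```text
time_s: 51.55
ee_pos: [0.6443, 0.1734, 0.0594]
eef_rot: [-3.142, 0.0, 0.257]
force: [-0.1, -0.6, -0.1]
grip_width: 0.0006
grip_force: 0.5
```

Call:
apply_moves --plan '[0, -1, 0, 0, 0, 0, 0, 0]'

```text
time_s: 51.75
ee_pos: [0.6441, 0.1744, 0.0595]
eef_rot: [-3.142, 0.0, 0.257]
force: [-0.5, -1.0, -0.9]
grip_width: 0.0001
grip_force: 0.5
```

```bash
python3 - <<'E'
from h import *
go(656.7,126.9,59.5,14.5);locks()
E
```

```text
at [644.1 174.4  59.5] 14.7 go dx 0.1 dy 49.1 dz 0.0 spin 0.004 F [-0.5 -1.  -0.9] w 0.0001 gf 0.5 t 51.8
A 48 Y of lock -21.0 -7.0
B 28 Y of lock 13.0 30.0
C 13 Y of lock 21.0 30.0
D 0 Y of lock None None
E 0 Y of lock None None
```

Call:
apply_moves --plan '[0, -1, 0, 0, 0, 0, 0, 0]'

```text
time_s: 52.0
ee_pos: [0.6441, 0.1749, 0.0596]
eef_rot: [3.141, -0.0, 0.256]
force: [0.6, -3.4, -0.3]
grip_width: 0.0005
grip_force: 2.0
```

Call:
apply_moves --plan '[0, -1, 0, 0, 0, 0, 0, 0]'

```text
time_s: 52.2
ee_pos: [0.644, 0.1751, 0.0596]
eef_rot: [3.14, -0.0, 0.256]
force: [1.8, -9.1, -0.1]
grip_width: 0.0005
grip_force: 4.5
```

Call:
apply_moves --plan '[0, 3, 0, 0, 0, 0, -40, 0, 0, 0, -40, 0, 0, 0, -30, 0, -45, 0, 0, 0, -45, 0, 0, 0, -45, 0, 0, 0, -45, 0, 0, 0, 0, -45, 0, 0, 0, -45, 0, 0, 0, 0, 0, 0, 0, 0, 0, 0]'

```text
time_s: 53.4
ee_pos: [0.4473, 0.2155, 0.1698]
eef_rot: [-3.141, -0.0, 0.259]
force: [0.1, -1.0, -0.9]
grip_width: 0.0008
grip_force: 0.0
```

```bash
python3 - <<'E'
from h import *
from station import camera
go(0,0,0,0);locks()
c=camera("top");P=pts(c);z=P[...,2];feeler(c)
roi=np.zeros(z.shape,bool);roi[165:240,190:480]=1
for b in blobs(roi&(z>.064)&(z<.076),300): print("top",b.mean(0).round(),rect(rays(c,b,.07)))
for b in blobs(roi&(z>.088)&(z<.115),6): print("lock",b.mean(0).round(),len(b),rect(rays(c,b,.1)))
cv2.imwrite("pics/end.png",cv2.resize(c["image"][100:300,180:500,::-1],None,fx=2.5,fy=2.5,interpolation=cv2.INTER_CUBIC))
E
```

```text
at [447.3 215.5 169.8] 14.82 go dx -487.5 dy 93.9 dz 169.8 spin 0.259 F [ 0.1 -1.  -0.9] w 0.0008 gf 0.0 t 53.4
A 49 Y of lock -19.0 -7.0
B 38 Y of lock 19.0 30.0
C 0 Y of lock None None
D 0 Y of lock None None
E 29 Y of lock -21.0 -8.0
yel [247. 167.] 183 (array([726.3, 275.9]), array([18.6, 92.4]), 47.1) 0.0139
yel [370. 243.] 193 (array([ 487.9, -110.7]), array([30.8, 60. ]), 5.9) 0.0435
top [279. 194.] (array([637.1, 171.3]), array([91. , 83.8]), 14.2)
top [340. 192.] (array([643.9, -16. ]), array([83.8, 91.2]), 85.7)
top [402. 203.] (array([ 609.6, -208.1]), array([84.7, 90.7]), 85.3)
top [210. 215.] (array([569.1, 377.2]), array([91., 85.]), 8.2)
top [456. 220.] (array([ 556. , -369.9]), array([85.1, 91. ]), 73.7)
lock [333. 186.] 36 (array([653.6,   4.4]), array([12.1, 24.8]), 89.8)
lock [271. 190.] 39 (array([639., 193.]), array([21.9, 15.1]), 1.3)
lock [397. 198.] 40 (array([ 617.5, -187.7]), array([12. , 24.7]), 88.2)
lock [214. 210.] 47 (array([578.8, 361.5]), array([24.6, 14.9]), 2.8)
lock [465. 218.] 45 (array([ 558.5, -387.3]), array([16. , 25.1]), 75.5)
```

View pics/end.png

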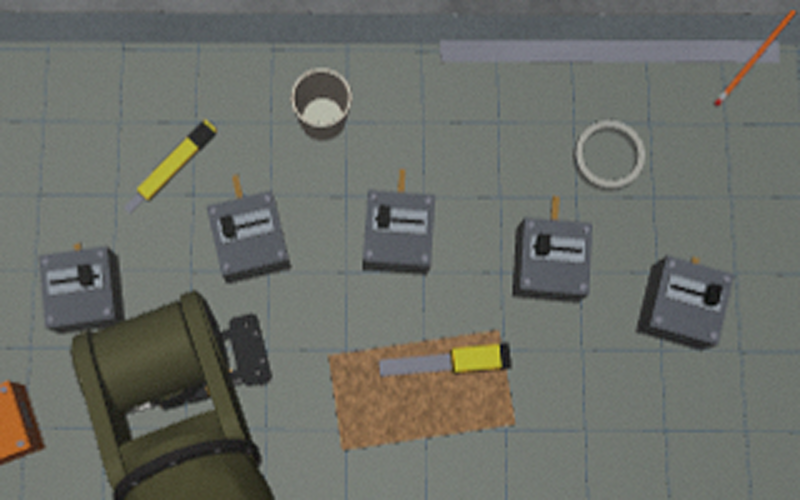

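The end view confirms it: the locks of B, C and D are over at left, and A and E are unchanged. The feeler has been knocked to the mat's far edge, with its handle at about (477,358) in the crop. I'll re-grasp it and put it back.

Call:
apply_moves --plan '[-5.5, 40.9, 0, 0, -5.5, 40.9, 0, 0, -5.5, 40.9, 0, 0, -5.5, 40.9, 0, 0, -5.5, 40.9, 0, 0, -5.5, 40.9, 0, 0, -5.5, 40.9, 0, 0, -5.5, 40.9, 0, 0, 0, 0, 0, -0.1415, 0, 0, 0, -0.1415, 0, 0, 0, -0.1415, 0, 0, 0, -0.1415, 0, 0, 0, -0.1415, 0, 0, 0, -0.1415, 0, 0, 0, -0.1415, 0, 0, 0, -0.1415, 0, 0, 0, -0.1415, 0, 0, 0, -0.1415, 0, 0, 0, 0, 0, 0, 0, 0]' --hand 1 --squeeze 40

```text
time_s: 55.5
ee_pos: [0.4878, -0.1136, 0.1695]
eef_rot: [3.142, -0.0, 1.666]
force: [-0.3, -0.3, 0.4]
grip_width: 0.0939
grip_force: 0.0
```

```bash
python3 - <<'E'
from h import *
from station import camera
go(488,-111.8,10.5,95.9);feeler(camera("side"))
E
```

```text
at [ 487.8 -113.6  169.5] 95.47 go dx 1.8 dy 0.3 dz 159.0 spin -0.008 F [-0.3 -0.3  0.4] w 0.0939 gf 0.0 t 55.5
yel [371. 197.] 148 (array([ 481.2, -104.8]), array([35. , 75.7]), 5.7) 0.0418
yel [247. 245.] 130 (array([715.9, 294.6]), array([17. , 94.1]), 47.4) 0.0133
```

Call:
apply_moves --plan '[1.8, 0.3, 40, -0.008, 0, 0, 40, 0, 0, 0, 40, 0, 0, 0, 25, 0, 0, 0, 14, 0, 0, 0, 0, 0, 0, 0, 0, 0]'

```text
time_s: 56.25
ee_pos: [0.4883, -0.1113, 0.0111]
eef_rot: [3.141, 0.0, 1.678]
force: [-0.2, -0.7, 0.6]
grip_width: 0.0941
grip_force: 0.0
```

Call:
apply_moves --plan '[0, 0, 0, 0, 0, 0, 0, 0, 0, 0, 0, 0, 0, 0, 0, 0, 0, 0, 0, 0, 0, 0, 0, 0, 0, 0, 0, 0, 0, 0, 0, 0, 0, 0, 0, 0, 0, 0, 0, 0]' --hand -1

```text
time_s: 57.25
ee_pos: [0.488, -0.1111, 0.0105]
eef_rot: [-3.141, -0.0, 1.68]
force: [-0.4, -0.4, 1.1]
grip_width: 0.0291
grip_force: 39.9
```

```bash
python3 - <<'E'
from h import *
go(443.6,-102.3,50,99.3)
E
```

```text
at [ 488.  -111.1   10.5] 96.23 go dx 13.6 dy -43.2 dz -39.5 spin -0.054 F [-0.4 -0.4  1.1] w 0.0291 gf 39.9 t 57.2
```

Call:
apply_moves --plan '[0, 0, -20, 0, 0, 0, -20, 0, 3.4, -10.8, 0, 0, 3.4, -10.8, 0, 0, 3.4, -10.8, 0, 0, 3.4, -10.8, 0, 0, 0, 0, 0, -0.054, 0, 0, 0, 0, 0, 0, 20, 0, 0, 0, 12, 0, 0, 0, 5, 0, 0, 0, 2, 0, 0, 0, 0.5, 0, 0, 0, 0, 0, 0, 0, 0, 0]'

```text
time_s: 58.75
ee_pos: [0.4439, -0.1024, 0.0115]
eef_rot: [3.141, 0.0, 1.733]
force: [-0.2, 0.1, -0.7]
grip_width: 0.0291
grip_force: 39.9
```

Call:
apply_moves --plan '[0, 0, 0, 0, 0, 0, 0, 0, 0, 0, 0, 0, 0, 0, 0, 0, 0, 0, 0, 0, 0, 0, 0, 0, 0, 0, 0, 0, 0, 0, -20, 0, 0, 0, -40, 0, 0, 0, -40, 0, 0, 0, -50, 0, 45, 0, 0, 0, 45, 0, 0, 0, 45, 0, 0, 0, 45, 0, 0, 0, 0, 0, 0, 0]' --hand 1

```text
time_s: 60.35
ee_pos: [0.4136, 0.0791, 0.1612]
eef_rot: [3.141, -0.001, 1.738]
force: [0.2, -0.6, -0.5]
grip_width: 0.0939
grip_force: 0.0
```

```bash
python3 - <<'E'
from h import *
from station import camera
go(443.6,-102.3,50,99.3)
feeler(camera("side"));c=camera("top");feeler(c)
P=pts(c)
h=cv2.cvtColor(c["image"],cv2.COLOR_RGB2HSV)
m=(h[...,0]>5)&(h[...,0]<18)&(h[...,1]>90);m[:220]=0;m[290:]=0;m[:,:300]=0;m[:,400:]=0
b=np.argwhere(m)[:,::-1];print("mat",rect(rays(c,b,.004)))
cv2.imwrite("pics/end2.png",cv2.resize(c["image"][100:300,180:500,::-1],None,fx=2.5,fy=2.5,interpolation=cv2.INTER_CUBIC))
E
```

```text
at [413.6  79.1 161.2] 99.61 go dx -183.9 dy -0.7 dz 111.2 spin 0.005 F [ 0.2 -0.6 -0.5] w 0.0939 gf 0.0 t 60.4
yel [377. 208.] 33 (array([440.4, -72. ]), array([17.3, 26.6]), 30.1) 0.0394
yel [247. 245.] 132 (array([716. , 294.8]), array([17.5, 94.1]), 47.4) 0.0129
yel [247. 167.] 185 (array([726.2, 276. ]), array([18.6, 92.7]), 47.1) 0.0131
yel [368. 257.] 194 (array([ 444.6, -102.9]), array([30.3, 58.9]), 8.3) 0.0437
mat (array([452.8, -52.3]), array([118.4, 204.4]), 9.0)
```

View pics/end2.png

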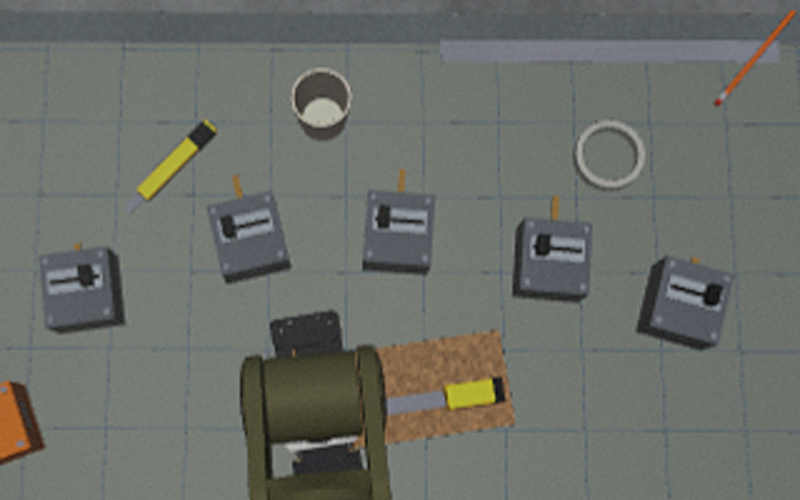

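The feeler is back on the mat where it started, handle at about (473,394) in the crop. The locks of B, C and D are released, and the tape, pot and knife have not moved. Handing in.

```bash
python3 -c "
from station import ctrl
print(ctrl.hand_in())"
```

```text
the job is handed in; nothing more can be done
None
```

Job handed in: the three middle cutters probed clear and their locks are at the released end stop, the leftmost and rightmost jammed at 22 mm so their locks were left alone, and the feeler is back upright on its mat (something knocked it aside partway, so I re-placed it) with the tape, pot and knife untouched.

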